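Build up a manifold on the leak-test rig and set the supply valve

ROBOT

A 7-joint arm with a two-finger parallel gripper is mounted at the origin on a cart in front of the work surface, level with it; the furniture and walls round the work are solid. World frame = base frame: x ahead of the robot, y to its left, z up, the work surface at z = 0. Lengths are in m, angles in rad, forces in N, time in s.
With the tool pointing down it reaches from about 0.375 to 0.925 m from the base axis. Payload 3.1 kg.
Tool frame: the origin (TCP) lies at the very end of the fingers, on their centre line; the grasp point (between the pads) lies 19 mm behind it; z points along the fingers, y is the line along which they close (so a half turn about z gives the same grasp; the last joint's range is limited). The gripper opens to 85 mm and grips with 20 to 120 N. Pads are 22 mm wide; open, the fingers measure 114 mm over their backs; the gripper's body (76 mm by 85 mm) begins 54 mm behind the grasp point. The pads swing forward as they close: fully open they stand 13 mm farther back than shut.
Start: joints at [1.249, 0.383, 0.044, 1.598, -0.018, 1.161, -0.05], TCP at [0.144, -0.634, 0.208] pointing down, gripper open.
Joint ranges: [-2.61, 2.61], [-0.41, 2.15], [-1.48, 1.57], [0, 2.5], [-1.57, 4.71], [0.05, 1.97], [-2.85, 2.85]. Speed limits (rad/s): [2.79, 2.79, 3.14, 3.14, 3.14, 3.14, 3.14].

INTERFACE

Orientations are given as [roll, pitch, yaw] about the fixed x, y, z axes, in that order (R = Rz(yaw) Ry(pitch) Rx(roll)).
In Python, from rig import sensors, camera, get_calibration, ticket gives the robot as it stands.
- The arm moves only by the shell command python3 -m jog 'ROWS' [OPENING]. ROWS is JSON, a list of rows, each a list of 4 numbers: the shift along the tool's x, y, z in m, then the turn about the tool's z in rad. A call has 1 to 12 rows; each row shifts and turns the commanded pose from where the row before left it, along the tool's axes as they then stand; what a row does not reach is not made up. A row lasts 1/10 s, in which the tool goes at most 50 mm and 8.59 degrees, less where a joint would pass 70% of its speed; a pose out of reach is approached as far as the arm can. A call is refused whole if a number of a shift passes 0.05 or a number of a turn 0.15, either way. A call with a gripper value outside its range is refused whole. OPENING is the finger opening in m, from 0 to 0.0854, set as the call begins (- or left out, the last holds). The fingers move at their own pace and stop on an object; the grip force is fixed at half the most. Time passes only in rows, so rows that do not move let the fingers close. It gives the time, the measured TCP pose, the force, the opening and the grip force at its end, in the units of the state.
- sensors.observe(): the state, without advancing time (a new reading comes with each control period).
- camera(name): name is "side" or "top"; returns the picture (400x640x3 uint8, red, green, blue); there is no depth.
- get_calibration(name): a dict with "camera_matrix" (3x3 intrinsics, pixels), "view" (4x4, takes a point from world to camera coordinates). Camera axes: x right, y up, looking along -z (the intrinsics and any distortion apply to the point x, -y, -z); pixel columns grow to the right and rows downward; lengths in m; the calibration is good to about 2 mm. A picture is of the moment at which its call begins. get_calibration takes no time and is no camera call.
- ticket.finish_job(): hands the job in; it is judged then, once.
The state is a dict: "clock": time; "qpos": joint angles; "dq": joint speeds; "joint_efforts": joint torques, N m; "position": TCP position; "ee_rot": TCP orientation; "force": force on the tool from outside, world axes, zero at the start; "wrist_torque": the same for the moment, N m; "width": finger opening in m; "gripper_force": force on a finger pad.
Only numpy, scipy, OpenCV 4.12 (cv2) and the standard library are available. Lean on these libraries where they do the work, as an engineer would, in place of code of your own. Each camera call takes 0.05 s, during which the arm holds its last target. There are 200 camera calls.

TASK

Set up the manifold for its leak test. First lift the clear guard about half way and let go of it for a moment to see that its stiff hinge holds it there, then lay it fully back; slide all the manifold sections that are on the desk onto the feed rod, most hose tails first, then the gauge section and last the end cap, each pushed up close against the one before. Close the guard gently, and only then open the supply valve half way, with its lever at the 45 degree mark; leave the other things on the desk alone.

Things in the scene. Friction and masses are not known exactly. Their poses are not given: they have to be found in the camera images.
- rig: Leak-test rig, fixed: base plate (top 12 mm up) with back panel, inlet block, horizontal rod, clear guard, valve. Axes: x away from the robot, y left (valve end), z up; yaw up to 0.12. In mm from its origin: plate x -100..115, y -150..270; back panel x 98..106, 97 high; inlet block x -48..8, y 90..140, 98 high; gauge x 20..40, y 143..187, 122 high; valve body x -37..-3, y 190..230, 62 high
- rod_root (a point): On the axis of the steel rod, where it leaves the inlet block's face; frame as the rig. The rod runs from here 185 mm along -y (to the right), level, 44 mm above the desk (32 above the base plate); 12 mm thick, its last 10 mm taper to 5 mm. In rig axes: x -20, y 90 mm.
- rod_tip (a point): Free end of the rod, on its axis, 185 mm along -y from rod_root; frame as the rig. Beyond it lies only the low base plate, for 55 mm.
- guard_hinge (a point): Middle of the guard's hinge line, which runs along the rig's y, 110 mm behind the rod and 103 mm above the desk. In rig axes: x 90, y 5 mm.
- guard (a joint): Opening angle of the guard, rad: 0 closed (level above the rod), 1.75 (100 degrees) fully back at its stop. Clear plate 170 mm deep, 270 mm wide; its stiff friction hinge (0.6 N m) holds it at any angle; moving it takes about 5 N at the handle. Closed, its underside is 101 mm above the desk and clears all the parts on the rod (93 mm at most).
- guard_handle (a point): Middle of the guard's handle, a round black bar 10 mm thick, 90 mm long, parallel to the hinge and 212 mm from it, 37 mm clear of the plate's front edge, in the plate's plane. At angle q: guard_hinge + (-212 cos q, 0, 212 sin q) mm in rig axes. Can be pinched from above at every angle.
- lever (a joint): Angle of the valve lever, rad: 0 shut (across the pipe, pointing along the rig's -x to the robot), 1.571 fully open (along the rig's +y, left); opens clockwise seen from above. Stays where it is left; takes about 2 N at the grip. A plate under it has marks at 0, 45 and 90 degrees.
- lever_grip (a point): Middle of the lever's black sleeve, 50 mm long, 13 wide, 14 high, 55 mm from the lever's vertical axis (at rig x -20, y 210 mm), 84 mm above the desk, free space below. At angle a: (-20 - 55 cos a, 210 + 55 sin a, 84) mm in rig axes from the rig's origin.
- three_tail: Manifold section: aluminium block on a steel sole, 44 mm wide (x), 40 mm thick (y, along the bore), 48 mm high, with three brass hose tails 17 mm high in a row on its top. Origin: centre of the underside. 15 mm bore right through along y, 28 mm above the underside; either end may go first. Loose, may be absent (then None). Stands on the desk right of the rig, yaw up to 0.5.
- three_tail_bore (a point): Centre of the bore of three_tail, 28 mm above its underside. Frame as the block: y along the bore, z up.
- two_tail: Manifold section: aluminium block on a steel sole, 44 mm wide (x), 36 mm thick (y, along the bore), 48 mm high, with two brass hose tails 17 mm high on its top. Origin: centre of the underside. 15 mm bore right through along y, 28 mm above the underside; either end may go first. Loose, may be absent (then None). Stands on the desk right of the rig, yaw up to 0.5.
- two_tail_bore (a point): Centre of the bore of two_tail, 28 mm above its underside. Frame as the block: y along the bore, z up.
- one_tail: Manifold section: aluminium block on a steel sole, 44 mm wide (x), 32 mm thick (y, along the bore), 48 mm high, with one brass hose tail 17 mm high on its top. Origin: centre of the underside. 15 mm bore right through along y, 28 mm above the underside; either end may go first. Loose, may be absent (then None). Stands on the desk right of the rig, yaw up to 0.5.
- one_tail_bore (a point): Centre of the bore of one_tail, 28 mm above its underside. Frame as the block: y along the bore, z up.
- gauge_section: Gauge section: aluminium block on a steel sole, 44 mm wide (x), 32 mm thick (y, along the bore), 48 mm high, with a small round dial 31 mm in diameter on its top, which reaches 18 mm above the block. Origin: centre of the underside. 15 mm bore right through along y, 28 mm above the underside; either end may go first. Loose, always there. Stands on the desk right of the rig, yaw up to 0.5.
- gauge_section_bore (a point): Centre of the bore of gauge_section, 28 mm above its underside. Frame as the block: y along the bore, z up.
- end_cap: End cap: dark steel block 38 mm wide (x), 32 mm thick (y, along the bore), 44 mm high, with a ridge 8 mm thick and 30 mm long on its top that reaches 11 mm above it. Slides on as the sections do. Origin: centre of the underside. 15 mm bore right through along y, 28 mm above the underside; either end may go first. Loose, always there. Stands on the desk right of the rig, yaw up to 0.5.
- end_cap_bore (a point): Centre of the bore of end_cap, 28 mm above its underside. Frame as the block: y along the bore, z up.
- bead_pot: Bystander: small pot with white lid, 38 mm across, 40 mm high. Origin under its centre.
- jar_lid: Bystander: ribbed black jar lid, 47 mm across, 20 mm high. Origin under its centre.
- cell: Bystander: battery 50 mm long (y), 14 mm thick, lying near the front edge. Origin under its middle.
Things that resemble listed ones, but are neither listed nor needed, are in the scene too. Leave any pink or purple look-alike of the two_tail alone.

How it is judged:
By the outcome, as a careful person would: the job done as asked, in the order asked, and still so for the second after the job is handed in, with the robot touching nothing.
Of three_tail, two_tail, one_tail only 1 to 3 are there at a start; the rules pass over those that are not, and their reading is None.
At some moment in a run one of three_tail, two_tail, one_tail, gauge_section, end_cap may be knocked a few centimetres aside while the robot is not near it.
It also fails if it takes over 210 s, if anything falls off the work surface, if the arm or the gripper's body presses on something with over 40 N, if the wrist force passes 120 N, or if a joint passes its speed limit or range.

## Working session

There is one attempt and no reset: what is moved stays moved. The work goes in short steps, Python scripts to look and compute and a shell command to move; the robot and the scene stay as the last step left them, time stands still between calls to the robot, and variables do not carry over. Pictures are saved under pics/ and viewed, at most 14 in all, crops included, and the job is handed in when it is done.

```bash
ls; mkdir -p pics; python3 - <<'E'
from rig import sensors,camera,get_calibration
import cv2,json
s=sensors.observe();print(s)
for n in("side","top"):
    im=camera(n);cv2.imwrite(f"pics/{n}0.png",im[:,:,::-1]);c=get_calibration(n);print(n,c)
E
```

```text
pics
{'clock': 0.0, 'qpos': array([ 1.24920643,  0.38383857,  0.04381065,  1.59961534, -0.01790921,
        1.16121018, -0.04989814]), 'dq': array([-0.00018879,  0.00011419,  0.00110919, -0.00118607,  0.00054002,
       -0.00076594, -0.00166174]), 'joint_efforts': array([ 1.56633309e-04, -4.33463573e+01,  1.02431607e+00, -2.49512422e+01,
        1.04609199e-02,  1.12614781e-02,  1.43987955e-05]), 'position': array([ 0.14403014, -0.63278462,  0.20636542]), 'ee_rot': array([-3.13891628e+00,  1.26906823e-04,  2.23888955e-01]), 'force': array([-0.11142078, -0.35766788, -0.57639158]), 'wrist_torque': array([-0.06531075, -0.00984699, -0.06722256]), 'gripper_force': 0.0, 'width': 0.0857431993095305}
side {'camera_matrix': array([[414.46464942,   0.        , 318.66917395],
       [  0.        , 414.46464942, 199.74602531],
       [  0.        ,   0.        ,   1.        ]]), 'view': array([[ 0.99993394, -0.00960293, -0.00631676, -0.51436985],
       [ 0.01044251,  0.52930734,  0.8483659 , -0.05103254],
       [-0.00480329, -0.84837581,  0.52937265, -1.25507585],
       [ 0.        ,  0.        ,  0.        ,  1.        ]])}
top {'camera_matrix': array([[430.00248491,   0.        , 321.60219119],
       [  0.        , 430.00248491, 202.54899223],
       [  0.        ,   0.        ,   1.        ]]), 'view': array([[ 0.0105834 , -0.99981616, -0.01598864, -0.04123456],
       [ 0.99575568,  0.00907579,  0.09158744, -0.53432575],
       [-0.09142549, -0.01689008,  0.99566867, -1.51613373],
       [ 0.        ,  0.        ,  0.        ,  1.        ]])}
```

View both.

View pics/side0.png

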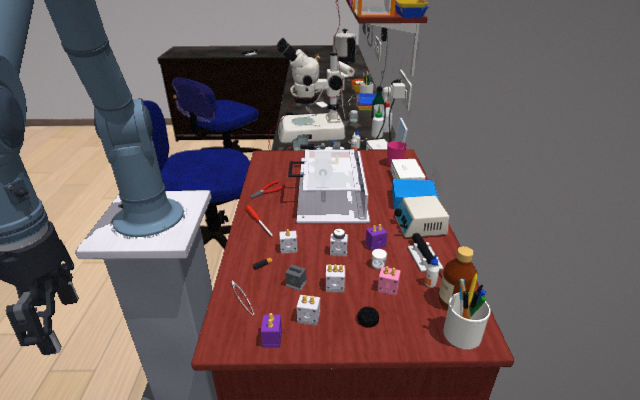

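View pics/top0.png

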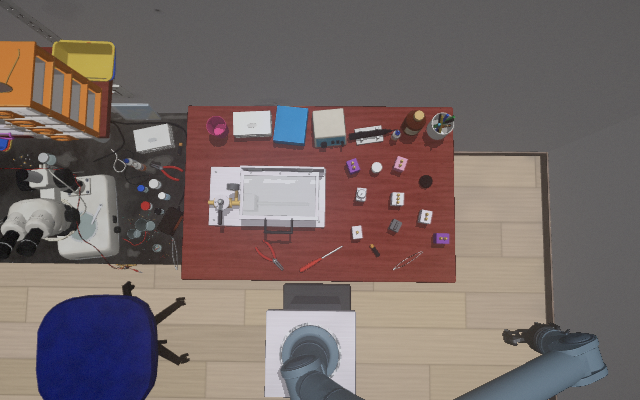

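```bash
cat > h.py <<'E'
import numpy as np,cv2,json
from rig import sensors,camera,get_calibration
C={n:get_calibration(n) for n in("side","top")}
def proj(n,p):
    K,V=C[n]["camera_matrix"],C[n]["view"];p=np.atleast_2d(p)
    c=p@V[:3,:3].T+V[:3,3];c=c*[1,-1,-1];u=c@K.T;return u[:,:2]/u[:,2:]
def ray(n,u):
    K,V=C[n]["camera_matrix"],C[n]["view"]
    d=np.linalg.solve(K,[u[0],u[1],1])*[1,-1,-1];R=V[:3,:3]
    return -R.T@V[:3,3],R.T@d
def onz(n,u,z):
    o,d=ray(n,u);return o+d*(z-o[2])/d[2]
def tri(us,ut):
    o1,d1=ray("side",us);o2,d2=ray("top",ut)
    t=np.linalg.lstsq(np.c_[d1,-d2],o2-o1,rcond=None)[0]
    a,b=o1+d1*t[0],o2+d2*t[1];return (a+b)/2,np.linalg.norm(a-b)
def crop(n,name,x,y,w,h,im=None):
    im=camera(n) if im is None else im
    f=min(800/w,600/h)
    cv2.imwrite(name,cv2.resize(im[y:y+h,x:x+w,::-1],None,fx=f,fy=f,interpolation=cv2.INTER_CUBIC));return f
E
python3 - <<'E'
from h import *
t=cv2.imread("pics/top0.png")[:,:,::-1];s=cv2.imread("pics/side0.png")[:,:,::-1]
print(crop("top","pics/t1.png",200,140,260,140,t),crop("side","pics/s1.png",225,145,200,210,s))
E
```

```text
3.076923076923077 2.857142857142857
```

View pics/t1.png

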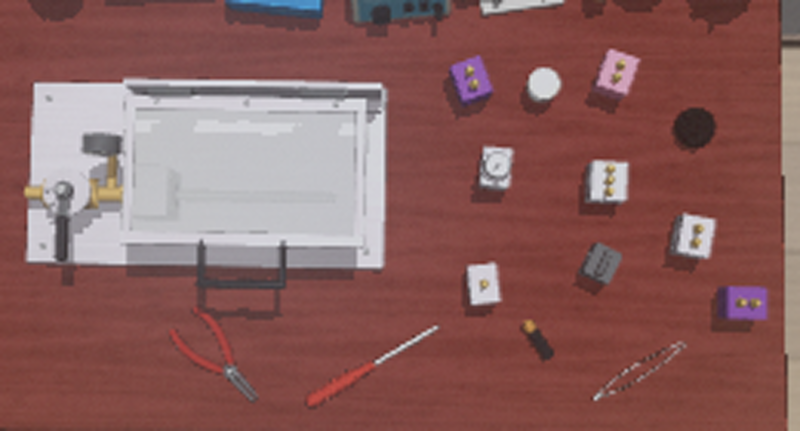

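View pics/s1.png

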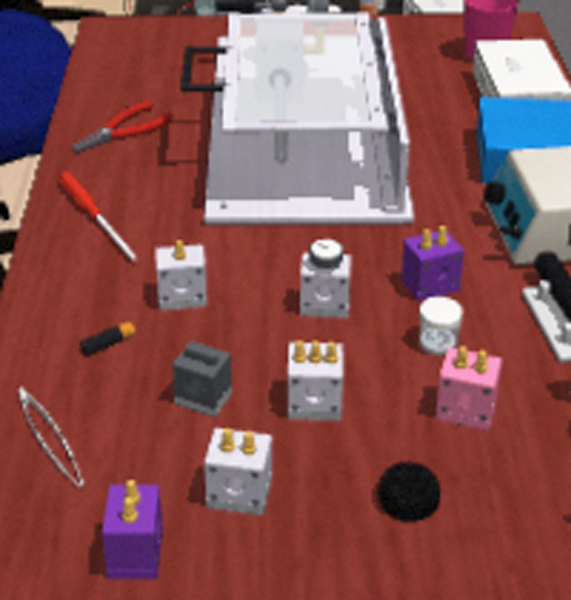

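```bash
cat >> h.py <<'E'
def blocks(im):
    """white/dark block contours right of the rig (top view): centre at z=.048 & yaw"""
    hsv=cv2.cvtColor(im,cv2.COLOR_RGB2HSV)
    out=[]
    desk=((hsv[:,:,0]<8)|(hsv[:,:,0]>170))&(hsv[:,:,1]>100)
    m=(~desk).astype(np.uint8)*255
    m[:,:328]=0;m[:148]=0;m[272:]=0;m[:,452:]=0
    for c in cv2.findContours(m,cv2.RETR_EXTERNAL,cv2.CHAIN_APPROX_NONE)[0]:
        if cv2.contourArea(c)<50: continue
        r=cv2.minAreaRect(c); k=np.zeros(m.shape,np.uint8);cv2.drawContours(k,[c],-1,255,-1)
        mean=cv2.mean(im,k)[:3]
        brass=(k>0)&(hsv[:,:,0]>12)&(hsv[:,:,0]<30)&(hsv[:,:,1]>90)
        b=np.argwhere(brass)[:,::-1].mean(0) if brass.any() else None
        out.append((r,mean,int(brass.sum()),b))
    return out
E
python3 - <<'E'
from h import *
np.set_printoptions(precision=4,suppress=True)
t=cv2.imread("pics/top0.png")[:,:,::-1]
print("cam",[ray(n,(320,200))[0] for n in C])
for r,m,n,b in blocks(t):
    print(np.round(r[0],1),np.round(r[1],1),round(r[2]),np.round(m),n,b, "ctr@.03",onz("top",r[0],.03),"tail@.058",None if b is None else onz("top",b,.058))
f=3.0769
P=lambda x,y:np.array([200+x/f,140+y/f])
for q in[(35,84),(27,262),(384,268)]:print("plate",onz("top",P(*q),.012))
for q in[(202,285),(284,285)]:print("handle",onz("top",P(*q),.103))
print("lever",onz("top",P(64,190),.085),onz("top",P(62,258),.085))
g=2.857;S=lambda x,y:np.array([225+x/g,145+y/g])
print("plate side",[onz("side",S(*q),.012) for q in[(206,216),(411,215)]])
print("handle tri",tri(S(186,88),P(284,286)),tri(S(187,50),P(202,286)))
E
```

```text
cam [array([ 0.5088, -1.0427,  0.7044]), array([ 0.3939, -0.062 ,  1.5578])]
[441. 238.] [10. 16.] 90 [123.  80. 129.] 10 [442.7 237.9] ctr@.03 [ 0.4125 -0.4584  0.03  ] tail@.058 [ 0.4126 -0.457   0.058 ]
[356.7 232.1] [13.7 10.9] 82 [184. 173. 177.] 2 [357.  231.5] ctr@.03 [ 0.4301 -0.1613  0.03  ] tail@.058 [ 0.4316 -0.1607  0.058 ]
[394.8 225.4] [10.7 12.5] 27 [101.  92.  94.] 0 None ctr@.03 [ 0.4553 -0.2962  0.03  ] tail@.058 None
[424.8 216.5] [13.9 14.3] 11 [167. 157. 158.] 9 [426.1111 216.4444] ctr@.03 [ 0.488  -0.4024  0.03  ] tail@.058 [ 0.4864 -0.4007  0.058 ]
[397. 199.] [14. 14.] 90 [170. 160. 159.] 11 [397.7273 198.1818] ctr@.03 [ 0.5493 -0.3045  0.03  ] tail@.058 [ 0.5494 -0.3026  0.058 ]
[360.8 194.6] [11.  14.8] 9 [163. 155. 160.] 0 None ctr@.03 [ 0.5638 -0.1757  0.03  ] tail@.058 None
[425. 181.] [12. 12.] 90 [54. 39. 37.] 0 None ctr@.03 [ 0.6148 -0.4045  0.03  ] tail@.058 None
[376.5 167.5] [11. 11.] 90 [181. 175. 177.] 0 None ctr@.03 [ 0.6623 -0.2317  0.03  ] tail@.058 None
[351.6 166.8] [15.2 14.5] 72 [122.  82. 125.] 8 [353.125 164.75 ] ctr@.03 [ 0.6641 -0.1425  0.03  ] tail@.058 [ 0.6665 -0.1463  0.058 ]
[399.9 163.8] [11.5 15.2] 22 [175. 132. 145.] 9 [400.8889 162.8889] ctr@.03 [ 0.6765 -0.3155  0.03  ] tail@.058 [ 0.6744 -0.3144  0.058 ]
plate [0.6615 0.3683 0.012 ]
plate [0.4502 0.3705 0.012 ]
plate [ 0.4474 -0.0482  0.012 ]
handle [0.4236 0.1509 0.103 ]
handle [0.4245 0.0607 0.103 ]
lever [0.5287 0.3112 0.085 ] [0.4524 0.311  0.085 ]
plate side [array([ 0.451 , -0.0469,  0.012 ]), array([ 0.6606, -0.049 ,  0.012 ])]
handle tri (array([0.4263, 0.061 , 0.1021]), np.float64(0.00574791348618223)) (array([0.4242, 0.1513, 0.1015]), np.float64(0.0033432904372512574))
```

```bash
cat >> h.py <<'E'
def d(x,y,z,yaw=None):
    """print tool-frame shift (after the turn) to target"""
    s=sensors.observe();p=s["position"];c=s["ee_rot"][2]
    t=0 if yaw is None else (c-yaw+np.pi)%(2*np.pi)-np.pi
    a=c-t;v=np.array([x,y,z])-p
    print("turn %.3f shift %.4f %.4f %.4f n=%.1f"%(t,np.cos(a)*v[0]+np.sin(a)*v[1],np.sin(a)*v[0]-np.cos(a)*v[1],-v[2],np.abs(v).max()/.045), "pos",np.round(p,4),"yaw %.4f"%c)
RO=np.array([.549,.101]);RY=-.006
def rig(x,y):
    c,s=np.cos(RY),np.sin(RY);return RO+np.array([[c,-s],[s,c]])@[x/1000,y/1000]
E
python3 -m jog '[[0,0,0,-0.1342],[0,0,0,-0.1342],[0,0,0,-0.1342],[0,0,0,-0.1342],[0,0,0,-0.1342],[0,0,0,-0.1342],[0,0,0,-0.1342],[0,0,0,-0.1342],[0,0,0,-0.1342],[0,0,0,-0.1342]]' 0.04
python3 -m jog '[[0.04,0.029,0,0],[0.04,0.029,0,0],[0.04,0.029,0,0],[0.04,0.029,0,0],[0.04,0.029,0,0],[0.04,0.029,0,0],[0.04,0.029,0,0],[0.04,0.029,0,0],[0.04,0.029,0,0],[0.02,0.015,0,0]]'
python3 -c "
from h import *
d(.426,.106,.2,1.565)"
```

```text
clock: 1.1
position: [0.1441, -0.6332, 0.2069]
ee_rot: [-3.141, -0.002, 1.571]
force: [-0.7, 0.1, -0.7]
width: 0.0401
gripper_force: 0.0
clock: 2.1
position: [0.4246, -0.2499, 0.2078]
ee_rot: [3.141, -0.002, 1.573]
force: [0.4, -0.3, -0.2]
width: 0.0402
gripper_force: 0.0
turn 0.008 shift 0.3559 -0.0007 0.0078 n=7.9 pos [ 0.4246 -0.2499  0.2078] yaw 1.5727
```

```bash
python3 -m jog '[[0.045,0,0,0.008],[0.045,0,0,0],[0.045,0,0,0],[0.045,0,0,0],[0.045,0,0,0],[0.045,0,0,0],[0.045,0,0,0],[0.041,0,0,0],[0,0,0.02,0],[0,0,0.02,0],[0,0,0,0]]'
python3 -m jog '[[0,0,0.03,0],[0,0,0.03,0],[0,0,0.022,0],[0,0,0,0],[0,0,0,0]]'
python3 - <<'E'
from h import *
crop("side","pics/s2.png",250,120,150,110)
E
```

```text
clock: 3.2
position: [0.4233, 0.1005, 0.1652]
ee_rot: [-3.135, 0.001, 1.559]
force: [-0.2, -1.1, -1.1]
width: 0.04
gripper_force: 0.0
clock: 3.7
position: [0.4267, 0.1007, 0.0864]
ee_rot: [-3.142, -0.0, 1.557]
force: [-0.5, 0.4, -0.2]
width: 0.0402
gripper_force: 0.0
```

View pics/s2.png

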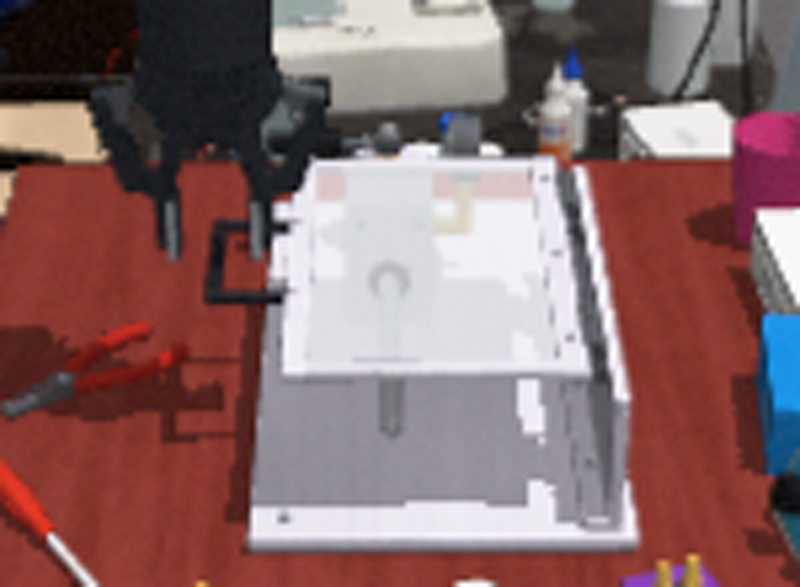

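```bash
python3 -m jog '[[0,0,0,0],[0,0,0,0],[0,0,0,0],[0,0,0,0],[0,0,0,0]]' 0
python3 -m jog '[[0,0.0006,-0.0155,0],[0,0.0017,-0.0154,0],[0,0.0028,-0.0152,0],[0,0.0039,-0.015,0],[0,0.005,-0.0146,0],[0,0.006,-0.0141,0],[0,0.007,-0.0137,0],[0,0.008,-0.0132,0],[0,0.009,-0.0126,0],[0,0.0099,-0.0119,0],[0,0.0107,-0.0112,0],[0,0.0115,-0.0103,0]]'
python3 -m jog '[[0,0,0,0],[0,0,0,0]]'
```

```text
clock: 4.25
position: [0.4265, 0.1008, 0.086]
ee_rot: [3.141, 0.0, 1.558]
force: [0.6, 0.0, -0.7]
width: 0.0001
gripper_force: 0.0
clock: 5.45
position: [0.5027, 0.0998, 0.2489]
ee_rot: [-3.141, 0.0, 1.558]
force: [0.5, -0.2, -0.6]
width: -0.0001
gripper_force: 0.0
clock: 5.65
position: [0.502, 0.0999, 0.2481]
ee_rot: [-3.141, -0.0, 1.558]
force: [-0.4, -0.1, 0.3]
width: -0.0002
gripper_force: 0.0
```

```bash
python3 - <<'E'
from h import *
crop("side","pics/s3.png",250,100,150,110)
for p in[(.4267,.1007,.086),(.426,.106,.103),(.426,.061,.103),(.426,.151,.103)]:print((proj("side",p)-[250,120])*5.333,proj("top",p))
E
```

```text
[[214.18804506 289.49177047]] [[281.0414852  231.96555106]]
[[212.19035852 259.57008494]] [[278.92078747 232.03891682]]
[[208.26406297 296.49861125]] [[292.20826697 232.17515595]]
[[215.89136861 224.76046685]] [[265.64718929 231.90282001]]
```

View pics/s3.png

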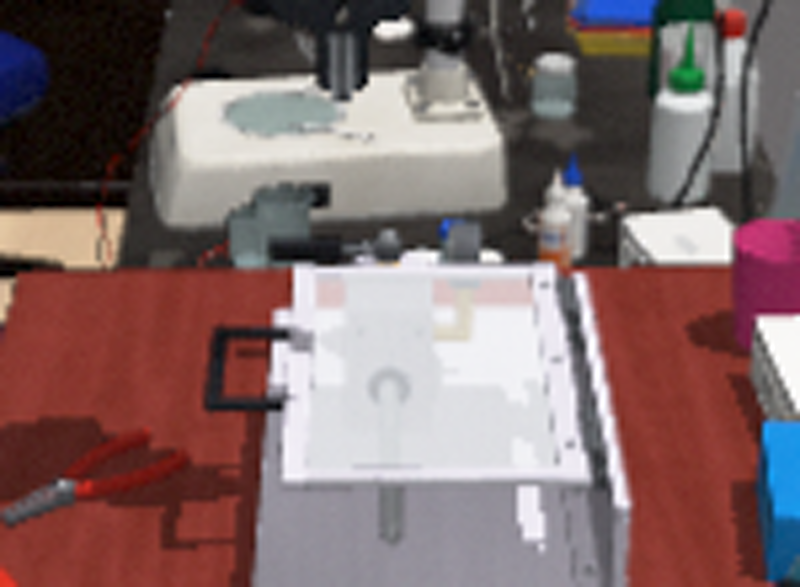

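```bash
python3 - <<'E'
from h import *
p=sensors.observe()["position"];print(p,(proj("side",p)-[250,100])*5.333)
E
```

```text
[0.5014231  0.09986265 0.2476771 ] [[337.91780557 135.57020765]]
```

```bash
python3 - <<'E'
from h import *
print(proj("side",(.144,-.6328,.2064)),proj("top",(.144,-.6328,.2064)))
s=sensors.observe();print(s["position"],proj("top",s["position"]),s["qpos"])
a=camera("side");t=camera("top")
A=cv2.resize(a[60:210,230:390],(640,600),interpolation=2);crop("top","pics/t3.png",200,130,180,130,t)
E
```

```text
[[ 70.11633291 342.08475324]] [[514.70243164 326.25944563]]
[0.5014231  0.09986265 0.2476771 ] [[275.98148813 206.28413613]] [ 0.53372196  0.16864808 -0.87875975  1.845268    0.13902486  1.19327334
 -0.40231012]
```

View pics/t3.png

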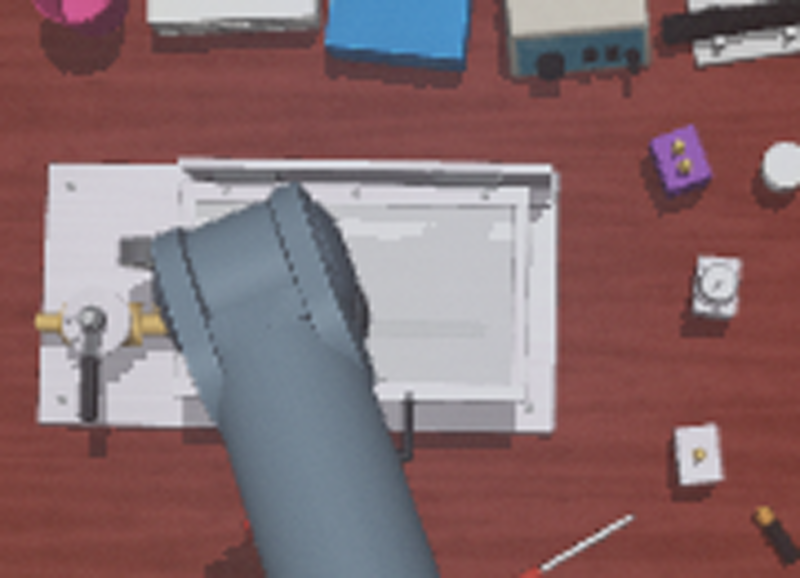

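```bash
python3 -m jog '[[-0.04,0,0,-0.01],[-0.04,0,0,0],[-0.04,0,0,0],[-0.04,0,0,0],[-0.04,0,0,0],[-0.01,-0.011,0,0],[0,0,0.045,0],[0,0,0.045,0],[0,0,0.045,0],[0,0,0.045,0],[0,0,0,0],[0,0,0,0]]'
python3 -m jog '[[0,0,0.015,0],[0,0,0.015,0],[0,0,0.01,0],[0,0,0,0],[0,0,0,0]]'
python3 - <<'E'
from h import *
crop("side","pics/s4.png",250,150,150,110)
p=sensors.observe()["position"];print(p,(proj("side",p)-[250,150])*5.333)
E
```

```text
clock: 7.0
position: [0.4896, -0.1096, 0.0683]
ee_rot: [-3.139, -0.001, 1.568]
force: [0.5, -0.4, 0.9]
width: -0.0
gripper_force: 0.0
clock: 7.5
position: [0.4904, -0.11, 0.0284]
ee_rot: [-3.141, -0.0, 1.568]
force: [0.2, 0.1, 0.1]
width: 0.0002
gripper_force: 0.0
[ 0.49084151 -0.11012323  0.02875481] [[322.56544983 418.83867703]]
```

View pics/s4.png

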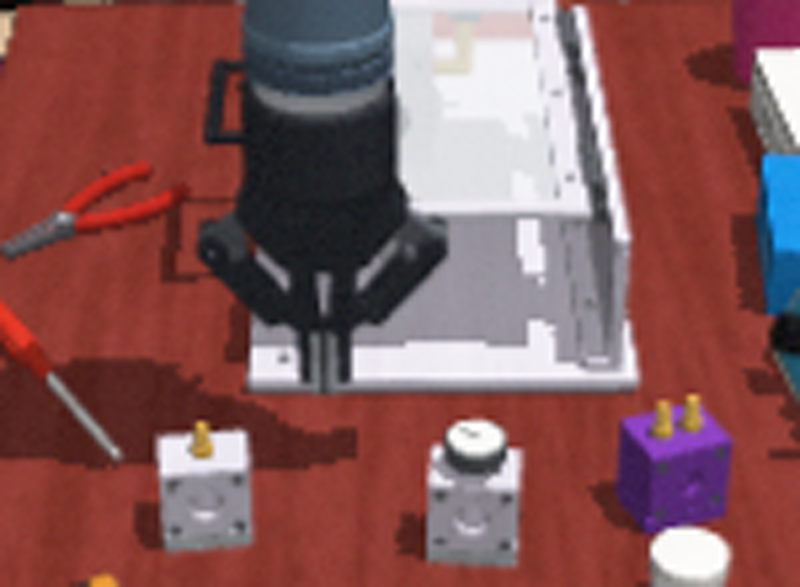

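```bash
python3 -m jog '[[0,0,0.008,0],[0,0,0.008,0],[0,0,0.0,0],[0,0,0,0]]'; python3 -m jog '[[0,0,0.002,0],[0,0,0.002,0],[0,0,0.002,0],[0,0,0,0]]'; python3 -m jog '[[0,0,0.002,0],[0,0,0.002,0],[0,0,0.002,0],[0,0,0,0]]'
```

```text
clock: 7.95
position: [0.49, -0.11, 0.012]
ee_rot: [-3.141, -0.0, 1.568]
force: [0.3, 0.1, 0.5]
width: 0.0001
gripper_force: 0.0
clock: 8.35
position: [0.4902, -0.1101, 0.0062]
ee_rot: [-3.141, -0.0, 1.568]
force: [0.2, 0.1, -0.3]
width: 0.0002
gripper_force: 0.0
clock: 8.75
position: [0.4901, -0.1101, 0.0001]
ee_rot: [-3.141, -0.0, 1.568]
force: [-0.9, 0.1, 0.2]
width: 0.0002
gripper_force: 0.0
```

```bash
for i in 1; do python3 -m jog '[[0,0,0.002,0],[0,0,0.002,0],[0,0,0.002,0],[0,0,0,0]]'; python3 -m jog '[[0,0,0.002,0],[0,0,0.002,0],[0,0,0,0]]';python3 -m jog '[[0,0,0.002,0],[0,0,0.002,0],[0,0,0,0]]'; done | grep -E "pos|force: \["
```

```text
position: [0.4901, -0.1101, -0.0059]
force: [-0.2, -0.6, -0.4]
position: [0.4902, -0.1101, -0.0098]
force: [0.7, 0.5, -0.6]
position: [0.4902, -0.1101, -0.0138]
force: [-0.1, 0.8, 0.2]
```

```bash
for i in 1; do python3 -m jog '[[0,0,0.002,0],[0,0,0.002,0],[0,0,0,0]]'; python3 -m jog '[[0,0,0.002,0],[0,0,0,0]]';python3 -m jog '[[0,0,0.002,0],[0,0,0,0]]'; done | grep -E "pos|force: \["
```

```text
position: [0.4902, -0.1101, -0.0178]
force: [-0.6, -0.2, 0.3]
position: [0.4903, -0.1101, -0.0197]
force: [0.1, 0.2, 0.6]
position: [0.4903, -0.1101, -0.0217]
force: [0.1, -0.4, 0.3]
```

```bash
for i in 1; do python3 -m jog '[[0,0,0.0015,0],[0,0,0,0]]'; python3 -m jog '[[0,0,0.001,0],[0,0,0,0]]'; done | grep -E "pos|force: \["; python3 - <<'E'
from h import *
crop("side","pics/s5.png",270,180,100,70)
p=sensors.observe()["position"];print(p,(proj("side",p)-[270,180])*8)
E
```

```text
position: [0.4903, -0.1101, -0.0232]
force: [-0.4, 0.2, 0.5]
position: [0.4905, -0.1101, -0.0234]
force: [-2.8, 0.6, 5.0]
[ 0.49046643 -0.11014179 -0.02335847] [[325.2841381  507.55295679]]
```

View pics/s5.png

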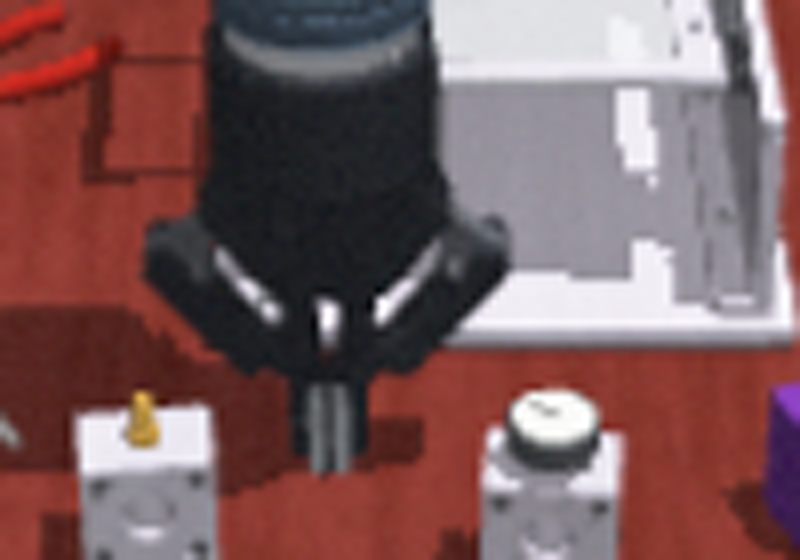

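```bash
python3 -c "
from h import *
print((proj('side',(.4905,-.1101,0))-[270,180])*8,onz('side',[270+330/8,180+472/8],0.))"
python3 -m jog '[[0,0,-0.04,0],[0,0,-0.045,0],[0,0,-0.045,0],[0,0,-0.045,0],[0,0,0,0]]' 0.04
```

```text
[[324.27967781 454.74462661]] [ 0.49256384 -0.12007317  0.        ]
clock: 11.4
position: [0.4963, -0.1107, 0.1578]
ee_rot: [3.128, 0.004, 1.568]
force: [1.0, 0.5, 0.1]
width: 0.0402
gripper_force: 0.0
```

```bash
sed -i 's/p=s\["position"\];c=s/p=s["position"]+[0,0,.0233];c=s/' h.py; python3 -c "
from h import *
d(.426,.106,.18,1.565)"
```

```text
turn 0.003 shift 0.2163 -0.0716 0.0011 n=4.8 pos [ 0.4963 -0.1107  0.1811] yaw 1.5679
```

```bash
python3 -m jog '[[0.043,-0.0143,0,0.003],[0.043,-0.0143,0,0],[0.043,-0.0143,0,0],[0.043,-0.0143,0,0],[0.043,-0.0143,0,0],[0,0,0,0],[0,0,0.03,0],[0,0,0.03,0],[0,0,0.025,0],[0,0,0.012,0],[0,0,0,0]]'; python3 -m jog '[[0,0,0,0],[0,0,0,0],[0,0,0,0],[0,0,0,0],[0,0,0,0]]' 0
```

```text
clock: 12.5
position: [0.4182, 0.1045, 0.0522]
ee_rot: [-3.137, 0.0, 1.565]
force: [0.0, -0.3, -0.4]
width: 0.0401
gripper_force: 0.0
clock: 13.0
position: [0.4264, 0.1056, 0.0566]
ee_rot: [3.13, -0.002, 1.564]
force: [7.0, -0.8, -5.2]
width: 0.0082
gripper_force: 58.3
```

```bash
python3 -m jog '[[0,0.0006,-0.0155,0],[0,0.0017,-0.0154,0],[0,0.0028,-0.0152,0],[0,0.0039,-0.015,0],[0,0.005,-0.0146,0],[0,0.006,-0.0141,0],[0,0.007,-0.0137,0],[0,0.008,-0.0132,0],[0,0.009,-0.0126,0],[0,0.0099,-0.0119,0],[0,0.0107,-0.0112,0],[0,0.0115,-0.0103,0]]'; python3 -m jog '[[0,0,0,0],[0,0,0,0]]'
```

```text
clock: 14.2
position: [0.4961, 0.1048, 0.2165]
ee_rot: [3.141, -0.001, 1.565]
force: [2.9, 1.3, -11.2]
width: 0.0081
gripper_force: 58.2
clock: 14.4
position: [0.4975, 0.1048, 0.2176]
ee_rot: [3.138, -0.0, 1.564]
force: [3.7, 0.0, -4.1]
width: 0.0081
gripper_force: 59.0
```

```bash
python3 -m jog '[[0,0,0,0],[0,0,0,0],[0,0,0,0],[0,0,0,0],[0,0,0,0],[0,0,0,0],[0,0,0,0],[0,0,0,0],[0,0,0,0],[0,0,0,0],[0,0,0,0],[0,0,0,0]]' 0.04;python3 -m jog '[[0,0,0,0],[0,0,0,0],[0,0,0,0],[0,0,0,0],[0,0,0,0],[0,0,0,0],[0,0,0,0]]'; python3 -m jog '[[0,0,0,0],[0,0,0,0],[0,0,0,0],[0,0,0,0],[0,0,0,0]]' 0
```

```text
clock: 15.6
position: [0.4962, 0.1048, 0.2167]
ee_rot: [-3.142, -0.0, 1.565]
force: [0.0, 0.3, 0.8]
width: 0.0402
gripper_force: 0.0
clock: 16.3
position: [0.4962, 0.1048, 0.2167]
ee_rot: [-3.142, -0.0, 1.565]
force: [0.2, -0.9, -0.5]
width: 0.0401
gripper_force: 0.0
clock: 16.8
position: [0.4967, 0.1048, 0.2168]
ee_rot: [3.141, -0.0, 1.565]
force: [1.2, 0.1, -1.4]
width: 0.0079
gripper_force: 58.4
```

```bash
python3 -m jog '[[0,0.0122,-0.0096,0],[0,0.0129,-0.0087,0],[0,0.0134,-0.0077,0],[0,0.0139,-0.0067,0],[0,0.0146,-0.0057,0],[0,0.0148,-0.0046,0],[0,0.0151,-0.0035,0],[0,0.0155,-0.0024,0],[0,0.0154,-0.0013,0],[0,0.0155,-0.0001,0],[0,0.0156,0.001,0],[0,0.0153,0.0021,0]]';python3 -m jog '[[0,0,0,0],[0,0.004,0.0005,0],[0,0,0,0]]'
```

```text
clock: 18.0
position: [0.6705, 0.1033, 0.2662]
ee_rot: [-3.141, 0.001, 1.564]
force: [-2.4, -2.3, 6.7]
width: 0.0079
gripper_force: 63.9
clock: 18.3
position: [0.6752, 0.1033, 0.2654]
ee_rot: [3.14, 0.0, 1.564]
force: [0.4, -0.7, 6.6]
width: 0.0077
gripper_force: 63.8
```

```bash
for i in 1; do python3 -m jog '[[0,0.003,0.0005,0],[0,0,0,0]]'; python3 -m jog '[[0,0.003,0.0005,0],[0,0,0,0]]'; done | grep -E "pos|force: \["
```

```text
position: [0.6755, 0.1032, 0.2652]
force: [-6.7, -2.2, 9.2]
position: [0.6753, 0.1032, 0.2652]
force: [-13.6, -3.5, 13.8]
```

```bash
python3 -m jog '[[0,-0.004,0,0],[0,0,0,0],[0,0,0,0],[0,0,-0.03,0],[0,0,-0.03,0],[0,-0.045,0,0],[-0.03,-0.045,0,0],[-0.045,-0.03,0,0],[-0.045,0,0,0],[-0.045,0,0,0],[-0.045,0,0,0],[-0.045,0,0,0]]' 0.04
python3 -m jog '[[-0.045,0,0.02,0],[-0.045,0,0.03,0],[-0.045,0,0.03,0],[-0.02,0,0,0],[0,0,0,0]]' 0.075
python3 - <<'E'
from h import *
f=crop("top","pics/t6.png",200,140,260,140); a=camera("side");cv2.imwrite("pics/side6.png",a[:,:,::-1]);cv2.imwrite("pics/s6.png",cv2.resize(a[130:345,235:395,::-1],None,fx=2.79,fy=2.79,interpolation=2))
E
```

```text
clock: 19.9
position: [0.5603, -0.1469, 0.3222]
ee_rot: [3.141, 0.0, 1.565]
force: [-0.2, -0.6, 0.1]
width: 0.0405
gripper_force: 0.0
clock: 20.4
position: [0.5581, -0.2979, 0.2456]
ee_rot: [-3.139, -0.0, 1.557]
force: [0.3, 0.5, 0.7]
width: 0.0754
gripper_force: 0.0
```

View pics/t6.png

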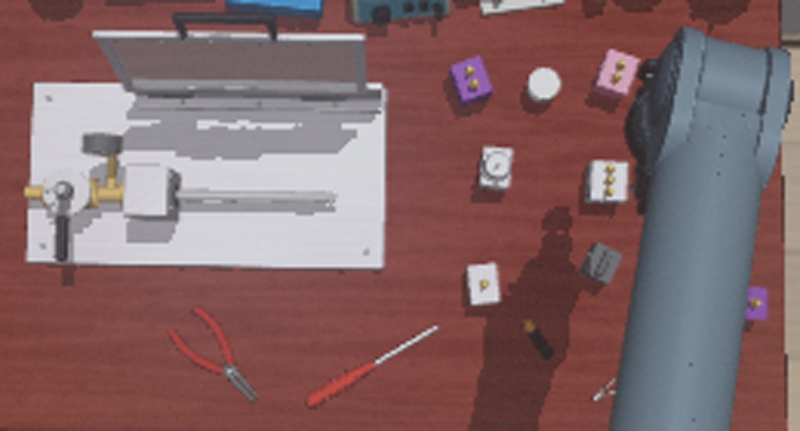

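View pics/s6.png

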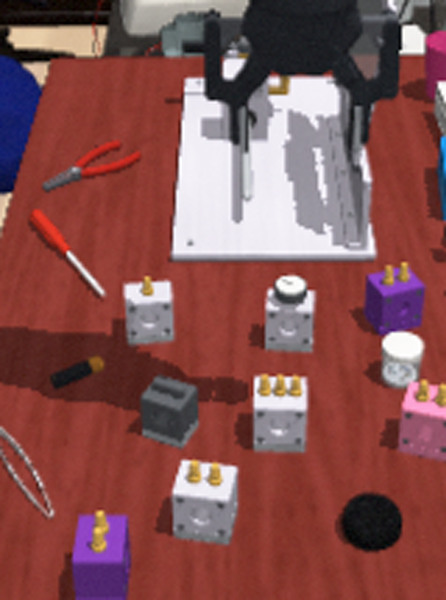

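```bash
python3 - <<'E'
from h import *
t=cv2.cvtColor(camera("top"),cv2.COLOR_RGB2GRAY)
for c in(262,270,280,290,300,304,306,308,310):print(c,t[194:214,c])
for u in[(260,203.5),(308,205)]:print(onz("top",u,.044))
for y in(90,-95):print("pred",rig(-20,y),proj("top",[*rig(-20,y),.044]),proj("side",[*rig(-20,y),.044]))
hsv=cv2.cvtColor(cv2.imread("pics/side6.png"),cv2.COLOR_BGR2HSV)
E
```

```text
262 [210 209 209 210 209 209 209 187 172 187 149 126 147 149 152 208 208 210
 211 211]
270 [211 209 209 209 209 209 209 212 172 193 154 183 151 150 152 210 208 209
 211 212]
280 [212 211 209 209 209 210 210 211 174 191 161 159 150 148 151 210 209 211
 210 212]
290 [213 213 211 211 210 211 211 211 170 191 167 140 149 148 152 208 210 211
 212 212]
300 [213 213 212 212 213 212 211 211 182 182 173 150 150 149 151 151 208 209
 210 212]
304 [212 213 212 212 213 212 212 211 177 178 174 134 151 148 150 209 210 210
 211 211]
306 [212 213 213 213 211 212 213 212 194 177 169 131 205 152 150 208 209 208
 212 211]
308 [213 213 212 212 212 212 211 211 210 173 172 151 206 153 149 208 208 207
 209 211]
310 [212 213 213 212 213 212 212 211 213 210 211 212 213 208 211 210 210 207
 210 210]
[0.52751377 0.18195302 0.044     ]
[0.52374636 0.01170183 0.044     ]
pred [0.52954036 0.19111838] [[257.43417499 202.90692211]] [[322.53412533 172.14833792]]
pred [0.52843036 0.00612171] [[309.59454113 203.69495884]] [[323.24641179 201.39986302]]
```

```bash
sed -i 's/RY=-.006/RY=-.010/' h.py; python3 -m jog '[[0,0,0.045,0],[0,0,0.045,0],[0,0,0,0],[0,0,0,0]]' 0.065; python3 -c "
from h import *
d(.5494,-.3035,.016,1.56)"
```

```text
clock: 20.95
position: [0.5607, -0.2907, 0.1582]
ee_rot: [3.141, -0.001, 1.568]
force: [0.8, -0.5, 1.1]
width: 0.065
gripper_force: 0.0
turn 0.008 shift -0.0129 -0.0112 0.1655 n=3.7 pos [ 0.5607 -0.2907  0.1815] yaw 1.5683
```

```bash
python3 -m jog '[[-0.0129,-0.0112,0,0.008],[0,0,0.04,0],[0,0,0.04,0],[0,0,0.04,0],[0,0,0.025,0],[0,0,0.0205,0],[0,0,0,0],[0,0,0,0]]'; python3 -m jog '[[0,0,0,0],[0,0,0,0],[0,0,0,0],[0,0,0,0],[0,0,0,0],[0,0,0,0]]' 0;  python3 -m jog '[[0,0,-0.025,0],[0,0,-0.025,0],[0,0,0,0],[0,0,0,0]]'; python3 -c "
from h import *
d(*rig(-20,-150),.05,1.561)"
```

```text
clock: 21.75
position: [0.55, -0.3078, -0.0062]
ee_rot: [3.138, 0.002, 1.556]
force: [0.3, 0.6, -0.5]
width: 0.065
gripper_force: 0.0
clock: 22.35
position: [0.5508, -0.3075, -0.0055]
ee_rot: [3.137, 0.003, 1.556]
force: [-0.1, 0.6, 6.9]
width: 0.0434
gripper_force: 62.6
clock: 22.75
position: [0.5486, -0.3062, 0.0417]
ee_rot: [3.141, 0.001, 1.557]
force: [-0.8, -0.1, -3.4]
width: 0.0433
gripper_force: 61.9
turn -0.004 shift 0.2572 -0.0236 0.0150 n=5.7 pos [ 0.5486 -0.3062  0.065 ] yaw 1.5569
```

```bash
python3 -m jog '[[0,0,-0.045,0],[0,-0.02,0,-0.004],[0.043,-0.0036,0,0],[0.043,0,0,0],[0.043,0,0,0],[0.043,0,0,0],[0.043,0,0,0],[0.042,0,0,0],[0,0,0,0],[0,0,0,0]]';  python3 -c "
from h import *
d(*rig(-20,-150),.0105+.0233,1.561)"
```

```text
clock: 23.75
position: [0.5259, -0.0467, 0.085]
ee_rot: [-3.139, -0.001, 1.565]
force: [-0.0, -1.0, -1.9]
width: 0.043
gripper_force: 62.1
turn 0.004 shift -0.0020 0.0016 0.0745 n=1.7 pos [ 0.5259 -0.0467  0.1083] yaw 1.5653
```

```bash
python3 -m jog '[[-0.002,0.0016,0.035,0.004],[0,0,0.03,0],[0,0,0.0095,0],[0,0,0,0],[0,0,0,0]]';  python3 - <<'E'
from h import *
d(*rig(-20,-150),.0105+.0233,1.561)
crop("side","pics/s7.png",270,150,110,82)
for p in [[*rig(-20,-95),.044],[*rig(-20,-170),.044],[*rig(-42,-170),.016],[*rig(2,-170),.016],[*rig(2,-170),.064]]: print((proj("side",p)-[270,150])*7.27)
E
```

```text
clock: 24.25
position: [0.5296, -0.0513, 0.0123]
ee_rot: [3.141, -0.0, 1.556]
force: [0.2, -0.0, -0.5]
width: 0.0432
gripper_force: 61.9
turn -0.005 shift 0.0025 -0.0021 0.0018 n=0.1 pos [ 0.5296 -0.0513  0.0356] yaw 1.5557
[[386.17558277 373.57912928]]
[[387.84977471 475.95796338]]
[[332.20731595 534.91802341]]
[[443.54784593 534.36826938]]
[[444.720302   432.83803039]]
```

View pics/s7.png

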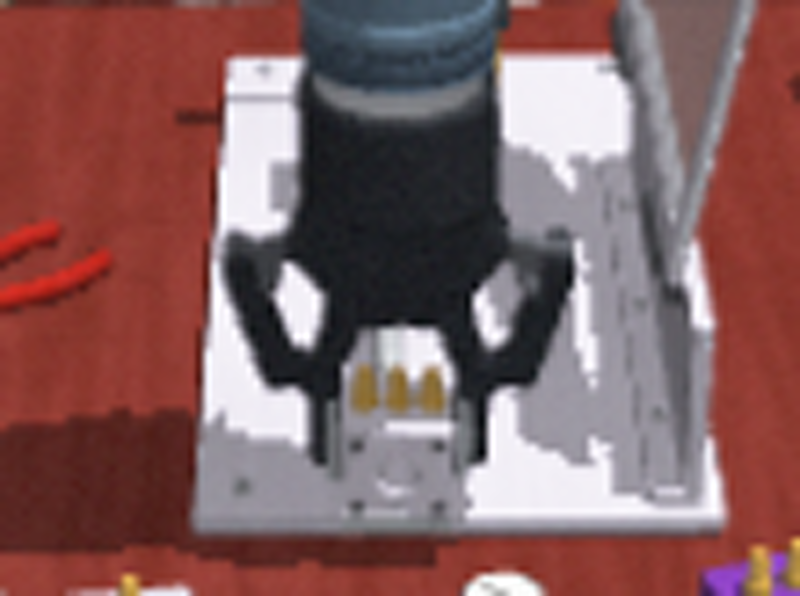

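```bash
python3 -m jog '[[0,-0.0026,0.0018,-0.004],[0,0,0,0],[0.01,0,0,0],[0.01,0,0,0],[0.01,0,0,0],[0,0,0,0]]'; python3 -m jog '[[0.01,0,0,0],[0.005,0,0,0],[0,0,0,0]]'
```

```text
clock: 24.9
position: [0.5268, -0.017, 0.0105]
ee_rot: [3.141, -0.002, 1.565]
force: [0.4, 1.0, -1.7]
width: 0.0433
gripper_force: 62.0
clock: 25.2
position: [0.5269, -0.0041, 0.0102]
ee_rot: [3.141, -0.001, 1.563]
force: [0.4, 0.8, -1.9]
width: 0.0432
gripper_force: 62.0
```

```bash
python3 -m jog '[[0.012,0,0,0],[0.012,0,0,0],[0.012,0,0,0],[0.012,0,0,0],[0,0,0,0]]'; python3 -m jog '[[0.012,0,0,0],[0.012,0,0,0],[0.012,0,0,0],[0.012,0,0,0],[0.012,0,0,0],[0,0,0,0]]';python3 -m jog '[[0.012,0,0,0],[0.012,0,0,0],[0.012,0,0,0],[0.012,0,0,0],[0.008,0,0,0],[0,0,0,0]]'
```

```text
clock: 25.7
position: [0.5273, 0.0461, 0.0105]
ee_rot: [3.141, -0.002, 1.565]
force: [0.1, -0.1, -0.9]
width: 0.0428
gripper_force: 62.0
clock: 26.3
position: [0.5278, 0.1059, 0.0105]
ee_rot: [3.141, -0.002, 1.565]
force: [-0.5, -0.5, -1.9]
width: 0.0432
gripper_force: 62.0
clock: 26.9
position: [0.5283, 0.1609, 0.0104]
ee_rot: [3.141, -0.002, 1.564]
force: [-0.1, 0.6, -2.4]
width: 0.0432
gripper_force: 62.0
```

```bash
python3 -m jog '[[0.004,0,0,0],[0.003,0,0,0],[0,0,0,0]]'; python3 -m jog '[[0.002,0,0,0],[0,0,0,0]]';python3 -m jog '[[0.002,0,0,0],[0,0,0,0]]'
```

```text
clock: 27.2
position: [0.5286, 0.1655, 0.0101]
ee_rot: [-3.142, -0.0, 1.561]
force: [-0.3, -0.1, -1.9]
width: 0.0432
gripper_force: 61.9
clock: 27.4
position: [0.5286, 0.1673, 0.0101]
ee_rot: [3.142, -0.0, 1.561]
force: [1.2, 0.2, -1.8]
width: 0.0429
gripper_force: 61.9
clock: 27.6
position: [0.5286, 0.1693, 0.0101]
ee_rot: [3.142, 0.0, 1.561]
force: [-0.5, -1.1, -2.5]
width: 0.0428
gripper_force: 61.9
```

```bash
for i in 1; do python3 -m jog '[[0.002,0,0,0],[0,0,0,0]]'; python3 -m jog '[[0.002,0,0,0],[0,0,0,0]]';python3 -m jog '[[0.002,0,0,0],[0,0,0,0]]'; done | grep -E "pos|force: \["
```

```text
position: [0.5286, 0.1692, 0.01]
force: [-0.4, -3.5, 0.8]
position: [0.5285, 0.1692, 0.0098]
force: [-0.4, -7.6, 1.9]
position: [0.5285, 0.169, 0.0097]
force: [-1.6, -10.1, 2.7]
```

```bash
python3 -m jog '[[-0.005,0,0,0],[0,0,0,0],[0,0,0,0],[0,0,0,0],[0,0,-0.03,0],[0,0,-0.045,0],[0,0,-0.045,0],[-0.045,0,-0.01,0],[-0.045,0,0,0],[-0.045,0,0,0],[-0.045,0,0,0],[-0.045,0,0,0]]' 0.065
python3 -m jog '[[-0.045,0,0,0],[-0.04,0,0,0],[0,0,0,0]]'
cat >> h.py <<'E'
def show():
    for r,m,n,b in blocks(camera("top")):
        print(np.round(r[0],1),np.round(r[1],1),round(r[2]),np.round(m),n,"ctr",np.round(onz("top",r[0],.03)[:2],3),"tail",None if b is None else np.round(onz("top",b,.058)[:2],4))
E
python3 - <<'E'
from h import *
show()
E
```

```text
clock: 29.4
position: [0.5265, -0.0554, 0.1406]
ee_rot: [3.14, -0.0, 1.562]
force: [0.7, -0.1, 0.2]
width: 0.0648
gripper_force: 0.0
clock: 29.7
position: [0.5249, -0.148, 0.1399]
ee_rot: [3.142, 0.004, 1.549]
force: [-0.5, 0.5, -0.4]
width: 0.0649
gripper_force: 0.0
[441.  238.5] [11. 16.] 90 [124.  81. 129.] 10 ctr [ 0.411 -0.458] tail [ 0.4126 -0.457 ]
[394.8 225.4] [10.7 12.5] 27 [100.  93.  96.] 0 ctr [ 0.455 -0.296] tail None
[424.8 216.5] [13.9 14.3] 11 [167. 157. 158.] 9 ctr [ 0.488 -0.402] tail [ 0.4864 -0.4007]
[425. 181.] [12. 12.] 90 [53. 39. 38.] 0 ctr [ 0.615 -0.405] tail None
[356.5 214.5] [113.  57.] 90 [102. 103. 115.] 8 ctr [ 0.493 -0.161] tail [ 0.6665 -0.1463]
[399.9 163.8] [11.5 15.5] 23 [176. 132. 146.] 9 ctr [ 0.676 -0.316] tail [ 0.6744 -0.3136]
```

```bash
python3 -c "
from h import *
d(.487,-.4015,.016,1.37)"
```

```text
turn 0.184 shift -0.2603 0.0139 0.1472 n=5.7 pos [ 0.5253 -0.1436  0.1632] yaw 1.5537
```

```bash
python3 -m jog '[[0,0,0,0.092],[0,0,0,0.092],[-0.044,0.0023,0,0],[-0.044,0.0023,0,0],[-0.044,0.0023,0,0],[-0.044,0.0023,0,0],[-0.044,0.0023,0,0],[-0.04,0.0024,0,0],[0,0,0.04,0],[0,0,0,0],[0,0,0,0]]';python3 -c "
from h import *
d(.487,-.4015,.016,1.37)"
```

```text
clock: 30.85
position: [0.4898, -0.3941, 0.0993]
ee_rot: [-3.14, -0.003, 1.38]
force: [0.2, 0.7, 0.4]
width: 0.0651
gripper_force: 0.0
turn 0.010 shift -0.0078 -0.0013 0.1066 n=2.4 pos [ 0.4898 -0.3941  0.1226] yaw 1.3804
```

```bash
python3 -m jog '[[-0.008,-0.003,0,0.01],[0,0,0.04,0],[0,0,0.04,0],[0,0,0.0265,0],[0,0,0,0],[0,0,0,0]]'; python3 -m jog '[[0,0,0,0],[0,0,0,0],[0,0,0,0],[0,0,0,0],[0,0,0,0],[0,0,0,0]]' 0;  python3 -m jog '[[0,0,-0.02,0],[0,0,-0.04,0],[0,0,-0.04,0],[0,0,0,-0.096],[0,0,0,-0.096],[0,0,0,0]]'; python3 -c "
from h import *
d(*rig(-20,-150),.1,1.561)"
```

```text
clock: 31.45
position: [0.486, -0.4047, -0.0048]
ee_rot: [3.14, 0.001, 1.368]
force: [0.6, -0.1, 0.5]
width: 0.0651
gripper_force: 0.0
clock: 32.05
position: [0.4872, -0.4063, -0.003]
ee_rot: [3.136, 0.003, 1.367]
force: [-0.3, 0.2, 7.1]
width: 0.043
gripper_force: 62.4
clock: 32.65
position: [0.4842, -0.4049, 0.0943]
ee_rot: [3.141, 0.001, 1.558]
force: [-0.6, -0.5, -1.9]
width: 0.0432
gripper_force: 61.5
turn -0.003 shift 0.3565 0.0398 0.0176 n=7.9 pos [ 0.4842 -0.4049  0.1176] yaw 1.5584
```

```bash
python3 -m jog '[[0.044,0.005,0,-0.003],[0.044,0.005,0,0],[0.044,0.005,0,0],[0.044,0.005,0,0],[0.044,0.005,0,0],[0.044,0.005,0,0],[0.044,0.005,0,0],[0.044,0.005,0,0],[0,0,0,0],[0,0,0.04,0],[0,0,0,0],[0,0,0,0]]'; python3 -c "
from h import *
d(.527,-.047,.0130+.0233,1.561)"
```

```text
clock: 33.85
position: [0.5263, -0.0533, 0.0528]
ee_rot: [-3.138, -0.0, 1.56]
force: [0.7, 0.2, -1.7]
width: 0.043
gripper_force: 61.7
turn -0.001 shift 0.0063 0.0006 0.0398 n=0.9 pos [ 0.5263 -0.0533  0.0761] yaw 1.5605
```

```bash
python3 -m jog '[[0,0.0006,0.03,0],[0,0,0.01,0],[0,0,0,0],[0.012,0,0,0],[0.012,0,0,0],[0.012,0,0,0],[0.01,0,0,0],[0,0,0,0]]'; python3 -m jog '[[0.012,0,0,0],[0.012,0,0,0],[0.012,0,0,0],[0.012,0,0,0],[0.012,0,0,0],[0,0,0,0]]';python3 -m jog '[[0.012,0,0,0],[0.012,0,0,0],[0.012,0,0,0],[0.012,0,0,0],[0,0,0,0]]'
```

```text
clock: 34.65
position: [0.529, -0.0037, 0.0143]
ee_rot: [3.141, -0.001, 1.566]
force: [0.4, 1.6, -1.4]
width: 0.0429
gripper_force: 61.9
clock: 35.25
position: [0.529, 0.0565, 0.0138]
ee_rot: [3.142, -0.002, 1.566]
force: [-1.5, 1.4, -1.8]
width: 0.0429
gripper_force: 61.9
clock: 35.75
position: [0.5295, 0.1048, 0.0139]
ee_rot: [3.141, -0.003, 1.566]
force: [-1.6, 0.6, -2.5]
width: 0.0432
gripper_force: 61.9
```

```bash
for i in 1; do python3 -m jog '[[0.008,0,0,0],[0.008,0,0,0],[0,0,0,0]]'; python3 -m jog '[[0.004,0,0,0],[0,0,0,0]]';python3 -m jog '[[0.003,0,0,0],[0,0,0,0]]';python3 -m jog '[[0.003,0,0,0],[0,0,0,0]]';python3 -m jog '[[0.003,0,0,0],[0,0,0,0]]'; done | grep -E "pos|force: \["
```

```text
position: [0.5297, 0.1187, 0.0137]
force: [-2.3, 2.0, -1.4]
position: [0.5297, 0.1212, 0.0135]
force: [-1.9, 0.2, -2.4]
position: [0.5297, 0.1237, 0.0135]
force: [-1.9, -0.0, -1.9]
position: [0.5298, 0.127, 0.0135]
force: [-2.8, -0.4, -2.0]
position: [0.5298, 0.1303, 0.0136]
force: [-3.0, -1.1, -1.9]
```

```bash
for i in 1; do python3 -m jog '[[0.003,0,0,0],[0,0,0,0]]'; python3 -m jog '[[0.003,0,0,0],[0,0,0,0]]';python3 -m jog '[[0.002,0,0,0],[0,0,0,0]]'; done | grep -E "pos|force: \["
```

```text
position: [0.5297, 0.1317, 0.0135]
force: [-3.4, -3.8, -1.2]
position: [0.5298, 0.1316, 0.0134]
force: [-3.7, -7.5, 2.0]
position: [0.5297, 0.1315, 0.0133]
force: [-4.8, -10.4, 3.0]
```

```bash
python3 -m jog '[[-0.005,0,0,0],[0,0,0,0],[0,0,0,0],[0,0,0,0],[0,0,-0.03,0],[0,0,-0.045,0],[0,0,-0.045,0],[-0.045,0,-0.01,0],[-0.045,0,0,0],[-0.03,0,0,0],[0,0,0,0],[0,0,0,0]]' 0.065
python3 - <<'E'
from h import *
show()
d(.430,-.162,.016,1.69)
E
```

```text
clock: 38.65
position: [0.5294, 0.0128, 0.1438]
ee_rot: [3.141, -0.001, 1.56]
force: [-0.3, 0.3, -1.0]
width: 0.0655
gripper_force: 0.0
[441.  238.5] [11. 16.] 90 [125.  81. 129.] 10 ctr [ 0.411 -0.458] tail [ 0.4126 -0.457 ]
[335. 250.] [14. 42.] 0 [ 96. 103. 113.] 0 ctr [ 0.366 -0.085] tail None
[356.7 232.2] [13.9 10.9] 82 [185. 174. 178.] 2 ctr [ 0.43  -0.161] tail [ 0.4316 -0.1607]
[394.9 225.2] [10.7 12.1] 27 [102.  94.  96.] 0 ctr [ 0.456 -0.297] tail None
[360.5 194. ] [14. 11.] 90 [167. 160. 164.] 0 ctr [ 0.566 -0.175] tail None
[425.5 181. ] [12. 11.] 90 [54. 38. 36.] 0 ctr [ 0.615 -0.406] tail None
[376.5 167.5] [11. 11.] 90 [184. 178. 179.] 0 ctr [ 0.662 -0.232] tail None
[351.6 166.3] [14.2 14.2] 72 [127.  86. 136.] 8 ctr [ 0.666 -0.142] tail [ 0.6665 -0.1463]
[399.8 163.6] [11.4 14.5] 18 [179. 135. 149.] 10 ctr [ 0.677 -0.315] tail [ 0.6737 -0.3137]
turn -0.127 shift -0.1633 -0.1196 0.1512 n=3.9 pos [0.5293 0.0143 0.1672] yaw 1.5631
```

```bash
python3 -m jog '[[0,0,0,-0.127],[-0.041,-0.03,0,0],[-0.041,-0.03,0,0],[-0.041,-0.03,0,0],[-0.0405,-0.03,0,0],[0,0,0.04,0],[0,0,0,0],[0,0,0,0]]'
python3 - <<'E'
from h import *
d(.429,-.162,.016,1.69)
E
```

```text
clock: 39.5
position: [0.4309, -0.1585, 0.1034]
ee_rot: [-3.141, -0.002, 1.693]
force: [0.9, -0.4, 0.4]
width: 0.0649
gripper_force: 0.0
turn 0.003 shift -0.0033 -0.0023 0.1107 n=2.5 pos [ 0.4309 -0.1585  0.1267] yaw 1.6932
```

```bash
python3 -m jog '[[-0.003,-0.002,0,0],[0,0,0.04,0],[0,0,0.04,0],[0,0,0.0305,0],[0,0,0,0],[0,0,0,0]]'; python3 -m jog '[[0,0,0,0],[0,0,0,0],[0,0,0,0],[0,0,0,0],[0,0,0,0],[0,0,0,0]]' 0;  python3 -m jog '[[0,0,-0.02,0],[0,0,-0.04,0],[0,0,-0.04,0],[0,0,0,0.066],[0,0,0,0.066],[0,0,0,0],[0,0,0,0]]'; python3 -c "
from h import *
d(.5275,-.050,.1,1.561)"
```

```text
clock: 40.1
position: [0.4305, -0.1635, -0.0058]
ee_rot: [3.14, -0.0, 1.691]
force: [0.4, 0.3, 0.7]
width: 0.0651
gripper_force: 0.0
clock: 40.7
position: [0.4318, -0.1651, -0.0044]
ee_rot: [3.137, 0.003, 1.689]
force: [-0.6, 0.1, 6.9]
width: 0.0431
gripper_force: 62.2
clock: 41.4
position: [0.4285, -0.1644, 0.0934]
ee_rot: [3.142, 0.0, 1.558]
force: [0.5, 1.2, -2.0]
width: 0.0432
gripper_force: 61.7
turn -0.003 shift 0.1154 0.0978 0.0167 n=2.5 pos [ 0.4285 -0.1644  0.1167] yaw 1.5581
```

```bash
python3 -m jog '[[0.029,0.0245,0,-0.003],[0.029,0.0245,0,0],[0.029,0.0245,0,0],[0.029,0.0245,0,0],[0,0,0,0],[0,0,0.04,0],[0,0,0,0],[0,0,0,0]]'; python3 -c "
from h import *
d(.5275,-.050,.0116+.0233,1.561)"
```

```text
clock: 42.2
position: [0.5264, -0.0497, 0.052]
ee_rot: [-3.138, -0.001, 1.56]
force: [0.0, -0.5, -1.9]
width: 0.043
gripper_force: 61.7
turn -0.001 shift -0.0002 0.0011 0.0404 n=0.9 pos [ 0.5264 -0.0497  0.0753] yaw 1.5601
```

```bash
python3 -m jog '[[0,0,0.03,0],[0,0,0.0105,0],[0,0,0,0],[0.012,0,0,0],[0.012,0,0,0],[0.012,0,0,0],[0.01,0,0,0],[0,0,0,0]]'; python3 -m jog '[[0.012,0,0,0],[0.012,0,0,0],[0.012,0,0,0],[0.012,0,0,0],[0.012,0,0,0],[0,0,0,0]]';python3 -m jog '[[0.012,0,0,0],[0.012,0,0,0],[0.008,0,0,0],[0,0,0,0]]';for i in 1; do python3 -m jog '[[0.004,0,0,0],[0.003,0,0,0],[0,0,0,0]]';python3 -m jog '[[0.003,0,0,0],[0,0,0,0]]'; done | grep -E "pos|force: \["
```

```text
clock: 43.0
position: [0.5287, -0.0003, 0.0131]
ee_rot: [3.141, -0.001, 1.564]
force: [-0.5, 0.5, -2.0]
width: 0.0433
gripper_force: 61.8
clock: 43.6
position: [0.5292, 0.0601, 0.0129]
ee_rot: [3.141, -0.002, 1.564]
force: [-0.6, 1.2, -1.0]
width: 0.0432
gripper_force: 61.8
clock: 44.0
position: [0.5295, 0.0911, 0.0128]
ee_rot: [3.141, -0.002, 1.563]
force: [-2.2, 0.0, -2.7]
width: 0.0428
gripper_force: 61.9
position: [0.5295, 0.0956, 0.0125]
force: [-1.9, 0.6, -1.7]
position: [0.5295, 0.0972, 0.0124]
force: [-1.5, -1.6, -1.6]
```

```bash
for i in 1; do python3 -m jog '[[0.003,0,0,0],[0,0,0,0]]'; python3 -m jog '[[0.003,0,0,0],[0,0,0,0]]';python3 -m jog '[[0.002,0,0,0],[0,0,0,0]]';python3 -m jog '[[0.002,0,0,0],[0,0,0,0]]'; done | grep -E "pos|force: \["
```

```text
position: [0.5295, 0.097, 0.0124]
force: [-2.2, -6.3, 0.9]
position: [0.5294, 0.0968, 0.0123]
force: [-3.1, -10.0, 3.9]
position: [0.5293, 0.0968, 0.0123]
force: [-4.2, -13.4, 5.3]
position: [0.5293, 0.0967, 0.0122]
force: [-4.3, -17.1, 6.9]
```

```bash
python3 -m jog '[[-0.007,0,0,0],[0,0,0,0],[0,0,0,0],[0,0,0,0],[0,0,-0.03,0],[0,0,-0.045,0],[0,0,-0.045,0],[-0.04,-0.015,-0.01,0],[-0.03,-0.015,0,0],[0,0,0,0]]' 0.065
python3 - <<'E'
from h import *
show()
d(.563,-.176,.016,1.45)
E
```

```text
clock: 46.3
position: [0.4977, 0.0271, 0.1427]
ee_rot: [-3.141, 0.004, 1.554]
force: [-0.3, -0.5, -0.3]
width: 0.0648
gripper_force: 0.0
[441.  238.5] [11. 16.] 90 [125.  81. 129.] 10 ctr [ 0.411 -0.458] tail [ 0.4126 -0.457 ]
[394.8 225.4] [10.7 11.6] 27 [102.  93.  95.] 0 ctr [ 0.455 -0.296] tail None
[360.5 194. ] [14. 11.] 90 [165. 158. 162.] 0 ctr [ 0.566 -0.175] tail None
[425.5 181. ] [12. 11.] 90 [53. 38. 36.] 0 ctr [ 0.615 -0.406] tail None
[375.8 167.3] [ 9.9 12. ] 45 [185. 180. 181.] 0 ctr [ 0.663 -0.229] tail None
[351.6 166.8] [15.2 14.5] 72 [125.  84. 129.] 8 ctr [ 0.664 -0.142] tail [ 0.6665 -0.1463]
[399.8 163.8] [11.4 14.9] 18 [178. 134. 147.] 9 ctr [ 0.677 -0.315] tail [ 0.6748 -0.314 ]
turn 0.106 shift -0.1966 0.0888 0.1500 n=4.6 pos [0.4986 0.0299 0.166 ] yaw 1.5564
```

```bash
python3 -m jog '[[0,0,0,0.106],[-0.0395,0.0178,0,0],[-0.0395,0.0178,0,0],[-0.0395,0.0178,0,0],[-0.0395,0.0178,0,0],[-0.0395,0.0178,0,0],[0,0,0.04,0],[0,0,0,0],[0,0,0,0]]'
python3 - <<'E'
from h import *
d(.563,-.176,.016,1.45)
E
```

```text
clock: 47.25
position: [0.5643, -0.1717, 0.1016]
ee_rot: [-3.139, -0.003, 1.457]
force: [0.3, -0.1, 0.2]
width: 0.0654
gripper_force: 0.0
turn 0.007 shift -0.0044 -0.0008 0.1089 n=2.4 pos [ 0.5643 -0.1717  0.1249] yaw 1.4571
```

```bash
python3 -m jog '[[-0.004,-0.001,0,0],[0,0,0.04,0],[0,0,0.04,0],[0,0,0.0285,0],[0,0,0,0],[0,0,0,0]]'; python3 -m jog '[[0,0,0,0],[0,0,0,0],[0,0,0,0],[0,0,0,0],[0,0,0,0],[0,0,0,0]]' 0;  python3 -m jog '[[0,0,-0.02,0],[0,0,-0.04,0],[0,0,-0.04,0],[0,0,0,-0.054],[0,0,0,-0.054],[0,0,0,0],[0,0,0,0]]'; python3 -c "
from h import *
d(.5275,-.050,.1,1.561)"
```

```text
clock: 47.85
position: [0.5643, -0.1778, -0.0044]
ee_rot: [3.14, -0.0, 1.455]
force: [-0.2, -1.1, 1.1]
width: 0.0653
gripper_force: 0.0
clock: 48.45
position: [0.5659, -0.1791, -0.0027]
ee_rot: [3.136, 0.001, 1.454]
force: [0.2, 0.7, 6.7]
width: 0.043
gripper_force: 62.7
clock: 49.15
position: [0.5625, -0.1787, 0.0941]
ee_rot: [-3.141, 0.0, 1.56]
force: [-0.6, 1.2, -1.6]
width: 0.0428
gripper_force: 61.9
turn -0.001 shift 0.1284 -0.0363 0.0174 n=2.9 pos [ 0.5625 -0.1787  0.1174] yaw 1.5605
```

```bash
python3 -m jog '[[0.032,-0.009,0,0],[0.032,-0.009,0,0],[0.032,-0.009,0,0],[0.032,-0.0085,0,0],[0,0,0,0],[0,0,0.04,0],[0,0,0,0],[0,0,0,0]]'; python3 -c "
from h import *
d(.5275,-.050,.0133+.0233,1.561)"
```

```text
clock: 49.95
position: [0.5274, -0.0507, 0.0532]
ee_rot: [-3.138, -0.0, 1.561]
force: [-0.9, -0.1, -2.4]
width: 0.0427
gripper_force: 61.8
turn -0.000 shift 0.0007 0.0001 0.0399 n=0.9 pos [ 0.5274 -0.0507  0.0765] yaw 1.5609
```

```bash
python3 -m jog '[[0,0,0.03,0],[0,0,0.011,0],[0,0,0,0],[0.012,0,0,0],[0.012,0,0,0],[0.012,0,0,0],[0.01,0,0,0],[0,0,0,0]]'; python3 -m jog '[[0.012,0,0,0],[0.012,0,0,0],[0.012,0,0,0],[0.012,0,0,0],[0.006,0,0,0],[0,0,0,0]]';for i in 1; do python3 -m jog '[[0.004,0,0,0],[0,0,0,0]]';python3 -m jog '[[0.003,0,0,0],[0,0,0,0]]';python3 -m jog '[[0.003,0,0,0],[0,0,0,0]]';python3 -m jog '[[0.003,0,0,0],[0,0,0,0]]'; done | grep -E "pos|force: \["
```

```text
clock: 50.75
position: [0.529, -0.0011, 0.0137]
ee_rot: [3.141, -0.001, 1.566]
force: [-0.1, -0.2, -1.6]
width: 0.043
gripper_force: 61.9
clock: 51.35
position: [0.5291, 0.0521, 0.0131]
ee_rot: [-3.141, -0.001, 1.565]
force: [-0.2, 1.2, -2.0]
width: 0.0432
gripper_force: 61.9
position: [0.5291, 0.0537, 0.0129]
force: [-1.6, 2.0, -1.4]
position: [0.5292, 0.0563, 0.0129]
force: [-2.2, -0.4, -3.0]
position: [0.5292, 0.0597, 0.013]
force: [-2.8, -1.1, -1.2]
position: [0.5292, 0.0631, 0.013]
force: [-3.5, -0.3, -2.6]
```

```bash
for i in 1; do python3 -m jog '[[0.003,0,0,0],[0,0,0,0]]'; python3 -m jog '[[0.003,0,0,0],[0,0,0,0]]';python3 -m jog '[[0.002,0,0,0],[0,0,0,0]]';python3 -m jog '[[0.002,0,0,0],[0,0,0,0]]'; done | grep -E "pos|force: \["
```

```text
position: [0.5292, 0.0659, 0.013]
force: [-2.2, -1.4, -2.1]
position: [0.5292, 0.0659, 0.013]
force: [-3.1, -5.3, 0.0]
position: [0.5292, 0.0658, 0.013]
force: [-3.9, -7.5, 1.7]
position: [0.5291, 0.0657, 0.013]
force: [-4.5, -11.0, 3.7]
```

```bash
python3 -m jog '[[-0.005,0,0,0],[0,0,0,0],[0,0,0,0],[0,0,0,0],[0,0,-0.03,0],[0,0,-0.045,0],[0,0,-0.045,0],[-0.04,-0.015,-0.01,0],[-0.04,-0.015,0,0],[0,0,0,0]]' 0.065
python3 - <<'E'
from h import *
t=camera("top");
for r,m,n,b in blocks(t):
    if m[0]<150 and abs(m[0]-m[1])<20 and r[0][1]>190:print(r,onz("top",r[0],.025))
crop("top","pics/t8.png",375,205,40,30,t)
d(.4545,-.2965,.012,1.10)
E
```

```text
clock: 53.95
position: [0.4976, -0.0189, 0.1433]
ee_rot: [-3.141, 0.005, 1.553]
force: [0.8, -0.3, -0.1]
width: 0.065
gripper_force: 0.0
((394.800048828125, 225.4000244140625), (10.733125686645508, 11.62755298614502), 26.56505012512207) [ 0.4554709  -0.29695222  0.025     ]
((334.9999694824219, 229.99996948242188), (13.999998092651367, 81.99998474121094), 0.0) [ 0.43700063 -0.08468845  0.025     ]
turn 0.456 shift -0.2704 0.0884 0.1545 n=6.2 pos [ 0.4984 -0.0154  0.1665] yaw 1.5560
```

View pics/t8.png

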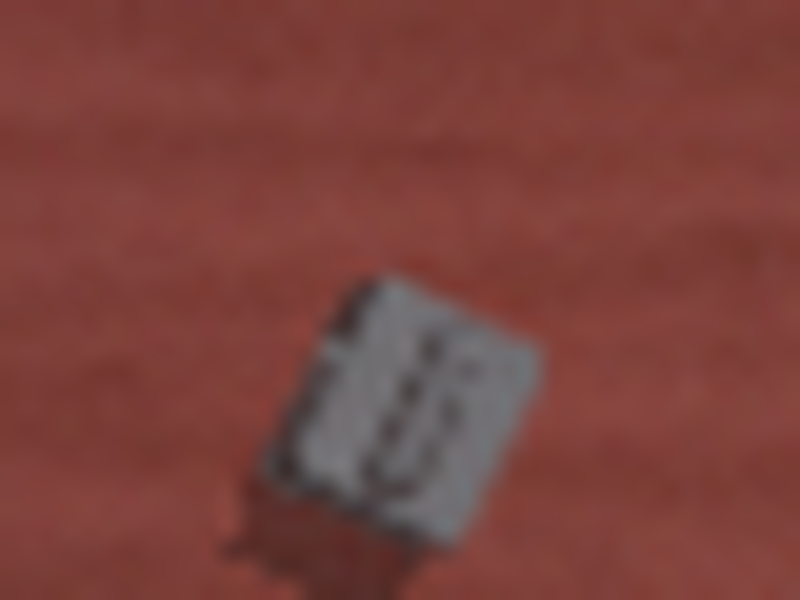

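```bash
python3 -m jog '[[0,0,0,0.146],[0,0,0,0.145],[0,0,0,0.145],[-0.045,0.0148,0,0],[-0.045,0.0148,0,0],[-0.045,0.0148,0,0],[-0.045,0.0148,0,0],[-0.045,0.0148,0,0],[-0.045,0.0145,0,0],[0,0,0.04,0],[0,0,0,0],[0,0,0,0]]'
python3 - <<'E'
from h import *
print(onz("top",(395.9,225.6),.044))
d(.4545,-.298,.012,1.12)
E
```

```text
clock: 55.2
position: [0.4632, -0.2911, 0.1022]
ee_rot: [-3.139, -0.002, 1.129]
force: [0.6, -0.2, 0.3]
width: 0.0652
gripper_force: 0.0
[ 0.45404456 -0.29788563  0.044     ]
turn 0.009 shift -0.0100 -0.0048 0.1135 n=2.5 pos [ 0.4632 -0.2911  0.1255] yaw 1.1290
```

```bash
python3 -m jog '[[-0.0105,-0.005,0,0.009],[0,0,0.04,0],[0,0,0.04,0],[0,0,0.033,0],[0,0,0,0],[0,0,0,0]]'; python3 -m jog '[[0,0,0,0],[0,0,0,0],[0,0,0,0],[0,0,0,0],[0,0,0,0],[0,0,0,0]]' 0;  python3 -m jog '[[0,0,-0.02,0],[0,0,-0.04,0],[0,0,-0.04,0],[0,0,0,-0.147],[0,0,0,-0.147],[0,0,0,-0.146],[0,0,0,0],[0,0,0,0]]'; python3 -c "
from h import *
d(.5275,-.050,.1,1.561)"
```

```text
clock: 55.8
position: [0.4546, -0.3009, -0.0086]
ee_rot: [3.14, -0.0, 1.118]
force: [0.6, 0.6, -0.5]
width: 0.0647
gripper_force: 0.0
clock: 56.4
position: [0.456, -0.3025, -0.007]
ee_rot: [3.137, 0.001, 1.117]
force: [-1.4, -0.0, 7.0]
width: 0.0372
gripper_force: 61.1
clock: 57.2
position: [0.4536, -0.3013, 0.0906]
ee_rot: [3.141, 0.0, 1.554]
force: [0.2, -0.2, -0.8]
width: 0.0372
gripper_force: 60.4
turn -0.007 shift 0.2521 0.0714 0.0139 n=5.6 pos [ 0.4536 -0.3013  0.1139] yaw 1.5536
```

```bash
python3 -m jog '[[0.042,0.0119,0,-0.007],[0.042,0.0119,0,0],[0.042,0.0119,0,0],[0.042,0.0119,0,0],[0.042,0.0119,0,0],[0.042,0.0119,0,0],[0,0,0,0],[0,0,0.04,0],[0,0,0,0],[0,0,0,0]]'; python3 -c "
from h import *
d(.5275,-.050,.0090+.0233,1.561)"
```

```text
clock: 58.2
position: [0.5259, -0.0499, 0.0495]
ee_rot: [-3.139, -0.0, 1.562]
force: [1.5, 0.2, -0.5]
width: 0.0372
gripper_force: 60.5
turn 0.001 shift -0.0001 0.0016 0.0405 n=0.9 pos [ 0.5259 -0.0499  0.0728] yaw 1.5624
```

```bash
python3 -m jog '[[0,0.001,0.03,0.001],[0,0,0.0105,0],[0,0,0,0],[0.012,0,0,0],[0.012,0,0,0],[0.012,0,0,0],[0.01,0,0,0],[0,0,0,0]]'; python3 -m jog '[[0.01,0,0,0],[0.01,0,0,0],[0,0,0,0]]';for i in 1; do python3 -m jog '[[0.004,0,0,0],[0,0,0,0]]';python3 -m jog '[[0.003,0,0,0],[0,0,0,0]]';python3 -m jog '[[0.003,0,0,0],[0,0,0,0]]';python3 -m jog '[[0.003,0,0,0],[0,0,0,0]]'; done | grep -E "pos|force: \["
```

```text
clock: 59.0
position: [0.5287, -0.0003, 0.0102]
ee_rot: [3.141, -0.001, 1.567]
force: [0.4, 0.2, -0.9]
width: 0.0371
gripper_force: 60.6
clock: 59.3
position: [0.5286, 0.0187, 0.0098]
ee_rot: [3.141, -0.002, 1.566]
force: [0.2, 0.1, -0.8]
width: 0.037
gripper_force: 60.6
position: [0.5286, 0.0206, 0.0096]
force: [-0.1, -0.0, -1.6]
position: [0.5287, 0.0235, 0.0096]
force: [-0.1, 0.3, -0.8]
position: [0.5287, 0.0267, 0.0097]
force: [0.1, 0.4, -0.8]
position: [0.5287, 0.0299, 0.0097]
force: [-0.4, 1.4, -1.7]
```

```bash
for i in 1; do python3 -m jog '[[0.003,0,0,0],[0,0,0,0]]'; python3 -m jog '[[0.003,0,0,0],[0,0,0,0]]';python3 -m jog '[[0.002,0,0,0],[0,0,0,0]]';python3 -m jog '[[0.002,0,0,0],[0,0,0,0]]';python3 -m jog '[[0.002,0,0,0],[0,0,0,0]]'; done | grep -E "pos|force: \["
```

```text
position: [0.5287, 0.0327, 0.0097]
force: [0.2, -1.2, -1.1]
position: [0.5287, 0.0327, 0.0096]
force: [-1.3, -4.1, 1.0]
position: [0.5286, 0.0326, 0.0096]
force: [-0.8, -7.3, 1.2]
position: [0.5286, 0.0326, 0.0096]
force: [-1.2, -10.5, 3.1]
position: [0.5285, 0.0325, 0.0096]
force: [-1.4, -13.1, 4.3]
```

```bash
python3 -m jog '[[0.003,0,0,0],[0.003,0,0,0],[0,0,0,0]]' | grep -E "force: \["; python3 -m jog '[[-0.016,0,0,0],[0,0,0,0],[0,0,0,0],[0,0,0,0],[0,0,-0.03,0],[0,0,-0.045,0],[0,0,-0.045,0],[-0.045,0,-0.02,0],[-0.045,0,0,0],[-0.045,0,0,0],[-0.045,0,0,0],[0,0,0,0]]' 0.065
python3 - <<'E'
from h import *
a=camera("top")[175:225,240:320];b=camera("side")[140:222,285:367]
o=np.zeros((600,800,3),np.uint8)
o[:250,:400]=cv2.resize(a,(400,250),interpolation=2);o[:400,400:]=cv2.resize(b,(400,400),interpolation=2)
cv2.imwrite("pics/c9.png",o[:400,:,::-1])
E
```

```text
force: [-2.2, -20.9, 7.4]
clock: 62.6
position: [0.5266, -0.1569, 0.1493]
ee_rot: [-3.141, 0.004, 1.552]
force: [0.1, 0.2, 0.1]
width: 0.0648
gripper_force: 0.0
```

View pics/c9.png

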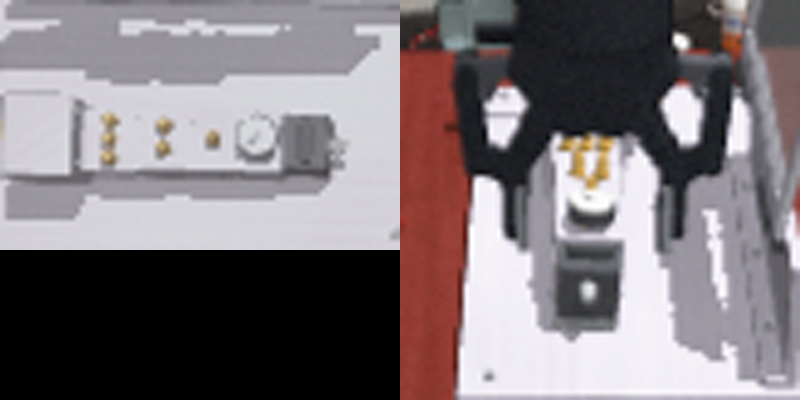

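```bash
python3 -m jog '[[0,0,-0.045,0],[0,0,-0.045,0],[0,0,-0.045,0],[0,0,-0.045,0],[0.04,0,-0.015,0],[0.04,0.025,0,0],[0.04,0.025,0,0],[0.04,0.025,0,0],[0.04,0.025,0,0],[0.035,0.025,0,0],[0.025,0.024,0,0],[0,0,0,0]]' 0.045
python3 -m jog '[[0,0,0,0],[0,0,0,0]]'
python3 -c "
from h import *
d(.6755,.1035,.2652+.0233,1.561)"
```

```text
clock: 63.9
position: [0.6776, 0.1211, 0.3429]
ee_rot: [-3.139, -0.007, 1.577]
force: [-0.6, 0.5, 0.3]
width: 0.0449
gripper_force: 0.0
clock: 64.1
position: [0.6776, 0.1107, 0.3447]
ee_rot: [-3.141, 0.0, 1.564]
force: [0.1, -0.3, 0.7]
width: 0.045
gripper_force: 0.0
turn 0.003 shift -0.0072 -0.0020 0.0795 n=1.8 pos [0.6776 0.1107 0.368 ] yaw 1.5642
```

```bash
python3 -m jog '[[-0.007,-0.002,0,0.003],[0,0,0.03,0],[0,0,0.03,0],[0,0,0.0195,0],[0,0,0,0],[0,0,0,0]]'; python3 -m jog '[[0,0,0,0],[0,0,0,0],[0,0,0,0],[0,0,0,0],[0,0,0,0]]' 0
```

```text
clock: 64.7
position: [0.6763, 0.1013, 0.2658]
ee_rot: [3.141, 0.001, 1.558]
force: [-0.1, -0.1, 0.3]
width: 0.0446
gripper_force: 0.0
clock: 65.2
position: [0.6757, 0.1033, 0.2673]
ee_rot: [-3.141, 0.001, 1.56]
force: [-4.2, -1.3, 6.9]
width: 0.0083
gripper_force: 58.5
```

```bash
python3 -m jog '[[0,-0.0153,-0.0021,0],[0,-0.0156,-0.001,0],[0,-0.0155,0.0001,0],[0,-0.0154,0.0013,0],[0,-0.0155,0.0024,0],[0,-0.0151,0.0035,0],[0,-0.0148,0.0046,0],[0,-0.0146,0.0057,0],[0,-0.0139,0.0067,0],[0,-0.0134,0.0077,0],[0,-0.0129,0.0087,0],[0,-0.0122,0.0096,0]]';python3 -m jog '[[0,0,0,0],[0,0,0,0]]'
```

```text
clock: 66.4
position: [0.5042, 0.1048, 0.2209]
ee_rot: [3.135, 0.001, 1.56]
force: [-1.8, -2.1, 7.8]
width: 0.0078
gripper_force: 64.3
clock: 66.6
position: [0.501, 0.1048, 0.2186]
ee_rot: [-3.14, 0.002, 1.56]
force: [-6.5, -2.2, 6.7]
width: 0.0078
gripper_force: 64.1
```

```bash
python3 -m jog '[[0,-0.0115,0.0103,0],[0,-0.0107,0.0112,0],[0,-0.0099,0.0119,0],[0,-0.009,0.0126,0],[0,-0.008,0.0132,0],[0,-0.007,0.0137,0],[0,-0.006,0.0141,0],[0,-0.005,0.0146,0],[0,-0.0039,0.015,0],[0,-0.0014,0.008,0],[0,-0.001,0.005,0],[0,0,0,0]]';python3 -m jog '[[0,-0.0012,0.008,0],[0,-0.001,0.007,0],[0,-0.0008,0.006,0],[0,0,0,0]]'
```

```text
clock: 67.8
position: [0.4288, 0.1056, 0.0876]
ee_rot: [-3.141, -0.001, 1.56]
force: [1.7, -1.4, -5.7]
width: 0.0078
gripper_force: 68.4
clock: 68.2
position: [0.4265, 0.1056, 0.0668]
ee_rot: [3.14, -0.001, 1.56]
force: [3.3, -2.3, -2.8]
width: 0.0079
gripper_force: 68.5
```

```bash
for i in 1; do python3 -m jog '[[0,0,0.003,0],[0,0,0,0]]'; python3 -m jog '[[0,0,0.002,0],[0,0,0,0]]';python3 -m jog '[[0,0,0.002,0],[0,0,0,0]]';python3 -m jog '[[0,0,0.002,0],[0,0,0,0]]';python3 -m jog '[[0,0,0.002,0],[0,0,0,0]]'; done | grep -E "pos|force: \["
```

```text
position: [0.4264, 0.1056, 0.0643]
force: [1.2, -4.0, -2.1]
position: [0.4263, 0.1056, 0.0625]
force: [1.3, -3.7, 2.0]
position: [0.4262, 0.1056, 0.0604]
force: [0.3, -3.8, 2.5]
position: [0.4261, 0.1057, 0.0583]
force: [1.6, -4.7, 1.8]
position: [0.426, 0.1057, 0.056]
force: [3.8, -4.6, -1.2]
```

```bash
for i in 1; do python3 -m jog '[[0,0,0.002,0],[0,0,0,0]]'; python3 -m jog '[[0,0,0.002,0],[0,0,0,0]]';python3 -m jog '[[0,0,0.002,0],[0,0,0,0]]'; done | grep -E "pos|force: \["
```

```text
position: [0.4259, 0.1057, 0.0539]
force: [3.6, -5.0, -0.2]
position: [0.4259, 0.1057, 0.0523]
force: [1.0, -4.8, 2.0]
position: [0.4259, 0.1056, 0.052]
force: [-3.4, -6.7, 20.1]
```

```bash
python3 -m jog '[[0,0,-0.001,0],[0,0,0,0]]' | grep "force: \[";python3 -m jog '[[0,0,0,0],[0,0,0,0],[0,0,0,0],[0,0,0,0],[0,0,-0.03,0],[0,0,-0.045,0],[0,0,-0.045,0],[0,0,0,0]]' 0.04
python3 - <<'E'
from h import *
# handle check in side+top: darkest pixels around the handle
t=cv2.cvtColor(camera("side"),cv2.COLOR_RGB2GRAY)
print(t[150:185:2,284:306:2])
print("pred",[proj("side",[*rig(-122,y),.103])[0] for y in(-40,50)])
d(*(rig(-75,210)-[.0015,0]),.15,3.13)
E
```

```text
force: [-0.2, -5.3, 10.5]
clock: 70.8
position: [0.4307, 0.108, 0.1772]
ee_rot: [3.129, -0.001, 1.56]
force: [1.1, 0.0, -0.6]
width: 0.0402
gripper_force: 0.0
[[ 53  58  58  59  57  91 114 103  82  93  88]
 [ 76  83  79  81  77  81  84  84  76  81  76]
 [ 78  82  79  82  79  84  84  81  78  81  81]
 [ 81  81  79  82  80  82  85  83  82  80  87]
 [ 80  76  76  80  78  82  81  79  78 214 196]
 [ 82  80  81  80  77  78  81  77  80 227 223]
 [ 83  79  81  37  27  35  34  31  35  32 153]
 [ 79  78  82  24  42  71  71  74  46 215 231]
 [ 81  76  82  22  55  54  46  47  63 233 240]
 [ 79  76  70  35  71  77  76  80  83 233 238]
 [ 76  77  69  36  76  80  77  80 146 233 240]
 [ 76  77  50  36  72  75  72  80 125 175 231]
 [ 75  77  46  37  56  57  58  63  94  93 170]
 [ 78  81  48  22  30  24  27  29  24  25 233]
 [ 76  79  79  77  79  79  54  45 140 146 234]
 [ 75  76  75  75  79  80  56  46 140 148 239]
 [ 75  82  84  81  80  81  56  50 143 149 240]
 [ 64  83  80  78  80  85  53  50 145 119 240]]
pred [array([289.27269715, 175.4013319 ]), array([290.96923266, 161.96913714])]
turn -1.570 shift -0.0437 0.2054 0.0477 n=4.6 pos [0.4286 0.1069 0.1977] yaw 1.5598
```

```bash
python3 -m jog '[[0,0,0,-0.1427],[0,0,0,-0.1427],[0,0,0,-0.1427],[0,0,0,-0.1427],[0,0,0,-0.1427],[0,0,0,-0.1427],[0,0,0,-0.1427],[0,0,0,-0.1427],[0,0,0,-0.1427],[0,0,0,-0.1427],[0,0,0,-0.1427]]'
python3 -m jog '[[-0.009,0.041,0.01,0],[-0.009,0.041,0.01,0],[-0.009,0.041,0.01,0],[-0.009,0.041,0.01,0],[-0.008,0.041,0.007,0],[0,0,0,0],[0,0,0,0]]'
python3 - <<'E'
from h import *
d(*(rig(-75,210)-[.0015,0]),.068,3.1316)
a=cv2.imread("pics/side0.png",0).astype(int);b=cv2.cvtColor(camera("side"),cv2.COLOR_RGB2GRAY).astype(int)
print(np.abs(a-b)[158:182,288:302].mean(), np.abs(a-b)[150:185,330:345].mean())
E
```

```text
clock: 71.95
position: [0.424, 0.1058, 0.1695]
ee_rot: [3.141, -0.004, 3.136]
force: [0.1, -0.4, -0.6]
width: 0.0397
gripper_force: 0.0
clock: 72.65
position: [0.4698, 0.3114, 0.1221]
ee_rot: [-3.141, -0.005, 3.133]
force: [0.2, -0.7, -0.1]
width: 0.0401
gripper_force: 0.0
turn 0.002 shift -0.0048 0.0004 0.0774 n=1.7 pos [0.4698 0.3114 0.1454] yaw 3.1335
5.821428571428571 4.544761904761905
```

```bash
python3 -m jog '[[-0.004,0,0.03,0.002],[0,0,0.03,0],[0,0,0.017,0],[0,0,0,0],[0,0,0,0]]'; python3 -m jog '[[0,0,0,0],[0,0,0,0],[0,0,0,0],[0,0,0,0],[0,0,0,0]]' 0.0; python3 -c "
from h import *
print(rig(-20,210));d(*(rig(-75,210)-[.0015,0]),.068,3.1316)"
```

```text
clock: 73.2
position: [0.4764, 0.3096, 0.0476]
ee_rot: [-3.141, 0.0, 3.127]
force: [0.0, 0.7, 0.1]
width: 0.0398
gripper_force: 0.0
clock: 73.7
position: [0.4774, 0.3139, 0.0494]
ee_rot: [3.136, 0.004, 3.129]
force: [0.6, 5.7, 0.3]
width: 0.0112
gripper_force: 61.9
[0.53110096 0.3111895 ]
turn -0.002 shift 0.0027 -0.0022 0.0047 n=0.1 pos [0.4774 0.3139 0.0727] yaw 3.1292
```

```bash
python3 -m jog '[[0,0.004,0,0],[-0.0004,0.0069,0,0.131],[-0.0004,0.0069,0,0.131],[-0.0004,0.0069,0,0.131],[-0.0004,0.0069,0,0.131],[-0.0004,0.0069,0,0.131],[-0.0004,0.0069,0,0.131],[0,0,0,0],[0,0,0,0],[0,0,0,0]]'; python3 -c "
from h import *
p=sensors.observe()
A=np.array([.5299,.3134]);v=p['position'][:2]-A;print(np.linalg.norm(v),'a deg',np.degrees(np.pi-np.arctan2(v[1],v[0])-.010),'yaw a',np.degrees(np.pi-.01-p['ee_rot'][2]))"
```

```text
clock: 74.7
position: [0.4934, 0.3512, 0.0494]
ee_rot: [3.141, 0.002, 2.34]
force: [-0.4, -0.6, 6.7]
width: 0.0118
gripper_force: 62.7
0.052555938307081586 a deg 45.42867959383531 yaw a 45.35696626796834
```

```bash
python3 -m jog '[[0,0,0,0],[0,0,0,0],[0,0,0,0],[0,0,0,0],[0,0,-0.03,0],[0,0,-0.045,0],[0,0,-0.045,0],[0,0,-0.045,0],[0,0,0,0]]' 0.04
python3 -c "
from h import *
d(.40,.05,.24)"
```

```text
clock: 75.6
position: [0.4954, 0.3555, 0.2203]
ee_rot: [3.128, 0.002, 2.342]
force: [-0.2, 0.6, 0.4]
width: 0.04
gripper_force: 0.0
turn 0.000 shift -0.1527 -0.2813 0.0036 n=6.8 pos [0.4954 0.3555 0.2436] yaw 2.3417
```

```bash
python3 -m jog '[[-0.019,-0.035,0,0],[-0.019,-0.035,0,0],[-0.019,-0.035,0,0],[-0.019,-0.035,0,0],[-0.019,-0.035,0,0],[-0.019,-0.035,0,0],[-0.019,-0.035,0,0],[-0.019,-0.035,0,0],[0,0,0,0],[0,0,0,0]]'
python3 - <<'E'
from h import *
im=camera("top");t=cv2.cvtColor(im,cv2.COLOR_RGB2GRAY)
m=(t<75).astype(np.uint8);m[:,:205]=0;m[:,232:]=0;m[:192]=0;m[228:]=0
n,l,s,c=cv2.connectedComponentsWithStats(m)
i=1+np.argmax(s[1:,4]);q=np.argwhere(l==i)[:,::-1].astype(np.float32)
print(n,s[i],c[i]);p=onz("top",c[i],.087);A=rig(-20,210);v=p[:2]-A
print(p,A,np.linalg.norm(v),"a",np.degrees(np.pi-np.arctan2(v[1],v[0])-.01))
print(cv2.fitLine(q,cv2.DIST_L2,0,.01,.01).ravel())
show()
E
```

```text
clock: 76.6
position: [0.3965, 0.0467, 0.2119]
ee_rot: [-3.141, -0.0, 2.339]
force: [0.0, 0.7, -0.3]
width: 0.0402
gripper_force: 0.0
5 [205 207  10  12  47] [208.80851064 212.08510638]
[0.4924302  0.35098892 0.087     ] [0.53110096 0.3111895 ] 0.05549254545760244 a 45.25108864755429
[  0.7130002  -0.7011639 208.80852   212.08511  ]
[441. 238.] [10. 16.] 90 [123.  80. 128.] 10 ctr [ 0.412 -0.458] tail [ 0.4126 -0.457 ]
[425.5 181. ] [12. 11.] 90 [53. 37. 35.] 0 ctr [ 0.615 -0.406] tail None
[376.5 167.5] [11. 11.] 90 [183. 177. 179.] 0 ctr [ 0.662 -0.232] tail None
[351.8 166.3] [14.5 13.9] 68 [126.  84. 132.] 8 ctr [ 0.666 -0.143] tail [ 0.6665 -0.1463]
[399.8 163.6] [11.4 14.5] 18 [176. 133. 146.] 10 ctr [ 0.677 -0.315] tail [ 0.6737 -0.3137]
```

```bash
python3 -c "
from rig import ticket
print(ticket.finish_job())"
```

```text
the job is handed in; nothing more can be done
None
```

The job is handed in at about 77 s. The guard held half open by itself, then went fully back. All five parts are on the rod in order, each pushed up until it touched the one before. The guard was closed gently, the supply lever then set to about 45°, and none of the other things I re-checked in the camera images had moved.

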